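# Load umbrella shafts into the curing cabinet

### The arm

A 6-joint arm with a two-finger parallel gripper is mounted at the origin on the work surface. World frame = base frame: x ahead of the robot, y to its left, z up, the work surface at z = 0. Lengths are in mm, angles in rad, forces in N, time in s.
With the tool pointing down it reaches from about 325 to 900 mm from the base axis. Payload 6.1 kg.
Tool frame: the origin (TCP) lies on the centre line of the jaws, within the pads' length; the fingertips stand 14 mm ahead of it and the grasp point (between the pads) lies 5 mm behind it; z points along the fingers, y is the line along which they close (so a half turn about z gives the same grasp; the last joint's range is limited). The gripper opens to 85 mm and grips with 20 to 120 N. Pads are 22 mm wide; open, the fingers measure 114 mm over their backs; the gripper's body (76 mm by 85 mm) begins 54 mm behind the grasp point. The pads swing forward as they close: fully open they stand 13 mm farther back than shut.
Start: joints at [0.979, 0.22, 1.526, -0, 1.395, -0.126], TCP at [280.708, 558.407, 245.3] pointing down, gripper open.
Joint ranges: [-2.98, 2.98], [-0.91, 2.08], [0.09, 2.57], [-1.24, 4.39], [0.2, 2.65], [-2.68, 2.68]. Speed limits (rad/s): [2.57, 2.57, 3.01, 3.14, 3.14, 3.14].

### API

Orientations are given as a 3x3 rotation matrix whose columns are the frame's x, y, z axes.
In Python, from cell import ctrl gives the robot as it stands.
- The arm moves only by the tool carry_out, never from a script. Its argument "moves" is a list of rows, each a list of 3 entries, a list of its own where there are three numbers: the turn, a rotation vector about the tool's x, y, z in degrees, then the shift along the tool's x, y, z in mm, then the finger opening in mm, from 0 to 85.4. In form: [[[rx, ry, rz], [tx, ty, tz], jaw], ...]. A call has 1 to 10 rows; each row is the pose to reach, as a shift and turn from the pose commanded when the call began, along the tool's axes at that moment; what a row does not reach only later rows make up. A row lasts 1/10 s, in which the tool goes at most 50 mm and 8.59 degrees, less where a joint would pass 70% of its speed; a pose out of reach is approached as far as the arm can. A call with a gripper value outside its range is refused whole. The fingers move at their own pace and stop on an object; "newtons" is the grip in N (left out, the last holds). Time passes only in rows, so rows that repeat a pose let the fingers close. It gives the time, the measured TCP pose, the force, the opening and the grip force at its end, in the units of the state.
- ctrl.get_obs(): the state, without advancing time (a new reading comes with each control period).
- ctrl.camera(name): name is "scene" or "top" or "wrist"; returns (picture, depth): 480x640x3 uint8, blue, green, red; 480x640 float32, mm along the optical axis (not along the pixel's ray), 0 where there is no reading.
- ctrl.calibration(name): a dict with "mtx" (3x3 intrinsics, pixels), "R" (3x3) and "t" (3): a world point X has camera coordinates R X + t. Camera axes: x right, y down, z forward; pixel columns grow to the right and rows downward; lengths in mm; the calibration is good to about 2 mm. The wrist camera is an equidistant fisheye: a pixel r from the principal point sees the ray r / f radians off the axis. A picture is of the moment at which its call begins: read the wrist's pose just before it. calibration takes no time and is no camera call; for the wrist camera it gives the pose at the moment of the call.
- ctrl.finish_job(): hands the job in; it is judged then, once.
Trained networks look in the newest picture that a camera, given by its name, has taken for a name from the list of things; names that differ only in an ending like _2 or _b are one class to them, and where a whole thing is asked for, a point or a joint stands for the part that bears it (a point fixed in the world has none). Each returns a list of dicts, best first, with "p" (0 to 1); they miss things now and then, are a little off and sometimes report something else, mostly with a low value. They report only what shows in the picture. A call takes as long as a camera call. They do not tell look-alikes from the thing itself.
- ctrl.search_frame(camera, label): "location" ([x, y, z] in mm, in the coordinates of the camera as it stood for that picture, good to about 4 mm: the middle of the surface that is visible of it).
- ctrl.outline_of(camera, label): "pixels" (480x640 bool, what is visible of it).
- ctrl.tip_of(camera, label): "location" ([x, y, z] in mm, in the coordinates of the camera as it stood for that picture, good to about 4 mm: a listed point, or the origin of a listed thing).
The state is a dict: "t": time; "joints": joint angles; "joint_velocities": joint speeds; "tau": joint torques, N m; "eef_pos": TCP position; "orientation": TCP orientation; "contact_force": force on the tool from outside, world axes, zero at the start; "torque": the same for the moment, N m; "finger_gap": opening from 0.0 (shut) to 1.0 (fully open); "gripper_force": force on a finger pad.
Only numpy, scipy, OpenCV 4.12 (cv2) and the standard library are available. Lean on these libraries where they do the work, as an engineer would, in place of code of your own. Each camera call takes 0.05 s, during which the arm holds its last target. There are 200 camera calls.

### The job

Free the cam lever on the curing cabinet, raise the clear sash all the way, pull the tray fully out by its bar and press every long umbrella shaft that lies on the carton sheet down into a clip of its own, in the middle of its length, until the sprung jaws have snapped back over it. Then push the tray fully home, lower the sash right down and flip the cam lever back to locked. Leave the short stubs and the other things on the bench where they are.

Things in the scene. Friction and masses are not known exactly. Their poses are not given: they have to be found in the camera images.
- cabinet: Grey sheet-metal curing cabinet, 218 deep (x) x 250 wide (y) x 115 mm high, fixed to the bench. Origin on the bench under the middle of the front face of its sash; x points into the cabinet, y to its left seen from the robot, z up. Two aluminium sash guides 170 mm high stand at y = +-114 mm in the sash's plane. Turned by up to 0.1 rad from start to start.
- sash (a joint): Height of the sash above closed in m: 0 down, 0.062 fully up. A clear panel 212 wide x 87 high x 6 mm in an aluminium frame that closes the cabinet's front (28 to 115 mm above the bench when down). Counterbalanced and stiff: stays where it is left, needs about 6 N either way. While the lever is locked it rises only about 9 mm.
- sash_grip (a point): Middle of the sash's pull bar, a black bar 70 mm long along the cabinet's y, 10 x 10 mm, standing above the sash's top edge on two 8 mm wide legs at its ends; 150 mm above the bench when the sash is down, 35 mm above the sash's top edge and the cabinet's roof.
- lever (a joint): Angle of the cam lever in rad: 0 locked (knob leaning outward, to +y, 40 degrees from upright; its lower nose stands over a lug on the sash), 1.13 free (knob leaning 25 degrees the other way, towards the sash's middle). Stays where it is left, about 2 N at the knob.
- lever_knob (a point): Centre of the black ball knob, 18 mm in diameter, at the end of the lever, 60 mm from the pivot; the arm is a bar 12 x 12 mm.
- lever_hinge (a point): Pivot of the lever, on the cabinet's left side: 30 mm in front of the sash, 150 mm left of the cabinet's middle, 135 mm above the bench. The lever turns about the cabinet's x axis in an upright plane.
- tray (a joint): How far the tray is pulled out, in m: 0 home, 0.18 fully out. It slides along the cabinet's -x, friction about 3 N. It can come out only while the sash is up.
- tray_grip (a point): Middle of the tray's pull bar, a black bar 70 mm long along the cabinet's y, 10 x 10 mm, 70 mm above the bench on two legs at y = +-26 mm; it stands 90 mm in front of the sash when the tray is home.
- slot0 (a point): Seat of clip 0 on the tray (right one): where a seated shaft's centre lies, 54 mm above the bench; axes as the cabinet's. The shaft lies along x in two forks 8 mm thick at x = +-30 mm, open to the top (76 mm above the bench); the mouth's middle is about 1.5 mm to the -y side of the seat. Clips are 58 mm apart. With the tray out the seats lie 90 mm in front of the sash.
- slot1 (a point): Seat of clip 1 on the tray (middle one): where a seated shaft's centre lies, 54 mm above the bench; axes as the cabinet's. The shaft lies along x in two forks 8 mm thick at x = +-30 mm, open to the top (76 mm above the bench); the mouth's middle is about 1.5 mm to the -y side of the seat. Clips are 58 mm apart. With the tray out the seats lie 90 mm in front of the sash.
- slot2 (a point): Seat of clip 2 on the tray (left one): where a seated shaft's centre lies, 54 mm above the bench; axes as the cabinet's. The shaft lies along x in two forks 8 mm thick at x = +-30 mm, open to the top (76 mm above the bench); the mouth's middle is about 1.5 mm to the -y side of the seat. Clips are 58 mm apart. With the tray out the seats lie 90 mm in front of the sash.
- jaw0 (a joint): Opening angle in rad of the sprung black jaws of clip 0, on the +y side of its forks (the -y side is a fixed white prong 6.6 mm from the seat's centre, flared to 12 mm at its top): 0 shut (also when empty), about 0.12 while a shaft passes, springs back by itself. Pushing a shaft in takes about 10 N.
- jaw1 (a joint): Opening angle in rad of the sprung black jaws of clip 1, on the +y side of its forks (the -y side is a fixed white prong 6.6 mm from the seat's centre, flared to 12 mm at its top): 0 shut (also when empty), about 0.12 while a shaft passes, springs back by itself. Pushing a shaft in takes about 10 N.
- jaw2 (a joint): Opening angle in rad of the sprung black jaws of clip 2, on the +y side of its forks (the -y side is a fixed white prong 6.6 mm from the seat's centre, flared to 12 mm at its top): 0 shut (also when empty), about 0.12 while a shaft passes, springs back by itself. Pushing a shaft in takes about 10 N.
- shaft0: Long umbrella shaft: dark round steel tube 12 mm in diameter with a black square end block, 16 x 16 x 16 mm, at either end; 130 mm long in all, 60 g. Origin at its centre, x along its length. Starts lying on the carton sheet, its axis 11 mm above the bench, roughly along the robot's x. May be absent.
- shaft1: Long umbrella shaft: dark round steel tube 12 mm in diameter with a black square end block, 16 x 16 x 16 mm, at either end; 130 mm long in all, 60 g. Origin at its centre, x along its length. Starts lying on the carton sheet, its axis 11 mm above the bench, roughly along the robot's x. May be absent.
- shaft2: Long umbrella shaft: dark round steel tube 12 mm in diameter with a black square end block, 16 x 16 x 16 mm, at either end; 130 mm long in all, 60 g. Origin at its centre, x along its length. Starts lying on the carton sheet, its axis 11 mm above the bench, roughly along the robot's x. May be absent.
- sheet: Brown carton sheet, 270 x 230 x 3 mm, fixed flat on the bench to the robot's right; origin under its centre. Two or three long shafts and one short stub lie on it.
- stub0: Short stub of the same make as the shafts, only 62 mm long, lying crosswise at the sheet's far end; not part of the job. Origin at its centre, x along it.
- stub1: Another 62 mm stub, on the bench at the left; not part of the job.
- tape: Empty cardboard tape roll, 96 mm across, 24 mm high, at the left; not part of the job.
Not all that is in view belongs to the job. What is shaped like the shaft2 but orange or purple is not meant.

How it is judged:
By the outcome, as a careful person would: the job done as asked, in the order asked, and still so for the second after the job is handed in, with the robot touching nothing.
Of shaft0, shaft1, shaft2 only 2 to 3 are there at a start; the rules pass over those that are not, and their reading is None.
At some moment in a run one of shaft0, shaft1, shaft2 may be knocked a few centimetres aside while the robot is not near it.
Once in a run the grip may slacken for a moment while it holds something.
It also fails if it takes over 210 s, if anything falls off the work surface, if the arm or the gripper's body presses on something with over 40 N, if the wrist force passes 120 N, or if a joint passes its speed limit or range.

## Working session

There is one attempt and no reset: what is moved stays moved. The work goes in short steps, Python scripts to look and compute and a tool call to move; the robot and the scene stay as the last step left them, time stands still between calls to the robot, and variables do not carry over. Pictures are saved under pics/ and viewed, at most 14 in all, crops included, and the job is handed in when it is done.

Besides the shell and the picture viewer there is one more tool, called after "Request:" as name(argument=value, ...), one argument or row to a line, values as JSON. carry_out: Moves the arm, as the interface text tells. Its arguments: {"type":"object","properties":{"moves":{"type":"array","items":{"type":"array"}},"newtons":{"type":"number"}},"required":["moves"]}

```bash
ls; mkdir -p pics
cat > h.py <<'E'
import numpy as np, cv2
from cell import ctrl
def towrld(cam,p):
    c=ctrl.calibration(cam); return np.array(c["R"]).T@(np.array(p)-np.array(c["t"]).ravel())
def proj(cam,X):
    c=ctrl.calibration(cam); p=np.array(c["R"])@np.array(X)+np.array(c["t"]).ravel(); u=np.array(c["mtx"])@p; return u[:2]/u[2]
def cloud(cam,depth):
    c=ctrl.calibration(cam); K=np.array(c["mtx"]); v,u=np.mgrid[:480,:640]
    P=np.stack([(u-K[0,2])/K[0,0]*depth,(v-K[1,2])/K[1,1]*depth,depth],-1)
    return (P-np.array(c["t"]).ravel())@np.array(c["R"])
E
python3 - <<'E'
from h import *
for cam in("scene","top"):
    im,d=ctrl.camera(cam); cv2.imwrite(f"pics/{cam}0.png",im); np.save(f"{cam}0.npy",d)
    for l in ["cabinet","sash_grip","lever_knob","lever_hinge","tray_grip","slot0","slot1","slot2","shaft0","stub0","sheet","tape"]:
        for r in ctrl.tip_of(cam,l)[:5]:
            if r["p"]>.2: w=towrld(cam,r["location"]);print(cam,l,round(r["p"],2),w.round(0),proj(cam,w).round(0))
o=ctrl.get_obs();print(o["t"],o["eef_pos"],np.round(o["orientation"],3))
E
```

```text
pics
scene cabinet 0.82 [706.  53.  -5.] [400. 277.]
scene sash_grip 0.61 [707.  50. 151.] [406. 233.]
scene lever_knob 0.66 [664. 237. 181.] [429. 189.]
scene lever_hinge 0.78 [666. 197. 131.] [420. 210.]
scene lever_hinge 0.48 [573. 320.   8.] [410. 215.]
scene tray_grip 0.83 [611.  44.  64.] [372. 246.]
scene slot0 0.61 [706.  52. 151.] [406. 232.]
scene slot1 0.61 [706.  52. 151.] [406. 232.]
scene slot2 0.61 [706.  52. 151.] [406. 232.]
scene shaft0 0.71 [ 254. -313.    3.] [192. 272.]
scene shaft0 0.7 [ 523. -268.   13.] [272. 305.]
scene shaft0 0.7 [ 514. -345.    7.] [247. 322.]
scene shaft0 0.52 [ 418. -556.    6.] [152. 354.]
scene stub0 0.73 [ 638. -258.   12.] [308. 325.]
scene stub0 0.61 [575. 319.  11.] [410. 214.]
scene stub0 0.61 [613.  45.  66.] [373. 245.]
scene sheet 0.96 [ 520. -265.   -4.] [272. 308.]
scene sheet 0.26 [ 514. -342.    6.] [248. 322.]
scene tape 0.55 [477. 335.  -4.] [387. 205.]
top cabinet 0.93 [703.  51.   1.] [259. 188.]
top lever_knob 0.67 [669. 239. 182.] [168. 184.]
top lever_hinge 0.61 [669. 201. 137.] [190. 189.]
top lever_hinge 0.49 [613.  49.  69.] [257. 217.]
top tray_grip 0.86 [615.  49.  70.] [257. 216.]
top shaft0 0.75 [ 417. -557.    8.] [499. 295.]
top shaft0 0.72 [ 522. -271.   15.] [385. 255.]
top shaft0 0.72 [ 261. -308.    8.] [403. 359.]
top stub0 0.52 [ 643. -253.   12.] [377. 208.]
top stub0 0.47 [568. 322.   9.] [153. 240.]
top sheet 0.6 [ 526. -263.   -1.] [381. 254.]
top tape 0.97 [480. 340.  -1.] [146. 275.]
top tape 0.43 [569. 325.   8.] [151. 240.]
top tape 0.35 [ 523. -266.   -1.] [382. 255.]
1.3 [280.70026214 558.41139062 245.29582924] [[-0.893  0.449  0.   ]
 [ 0.449  0.893 -0.   ]
 [-0.     0.    -1.   ]]
```

Run:
```python
from h import *
im=cv2.imread("pics/top0.png"); cv2.imwrite("pics/top0c.png",cv2.resize(im[130:400,120:540],(800,514)))
```

```text
(no output)
```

View pics/scene0.png

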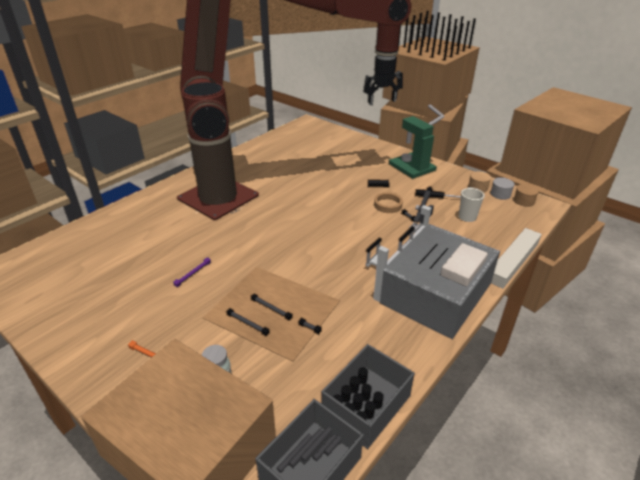

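View pics/top0c.png

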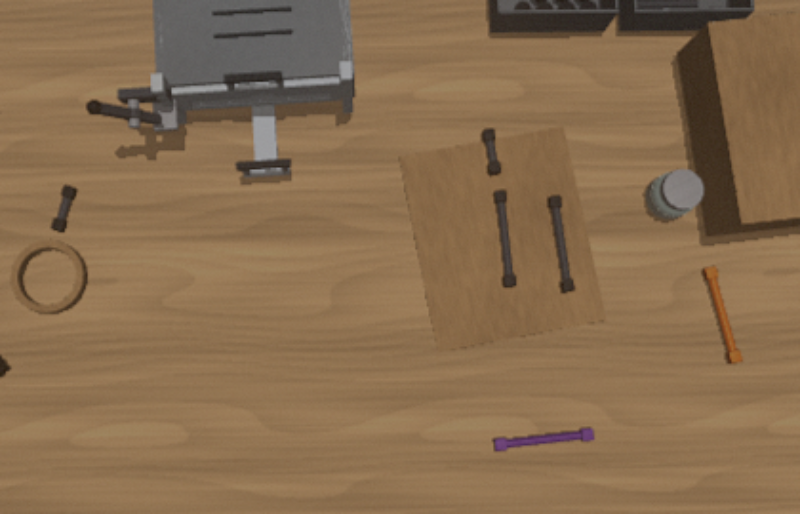

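The picture shows two long dark shafts on the sheet, at top-crop (505,240) and (562,245). The stub at (491,150) is short, and the decoys are orange (722,315) and purple (543,440). The lever knob is at (95,107), leaning outward, so it is locked. Next I refine the geometry.

```bash
cat >> h.py <<'E'
def shafts(im,d,box=(395,650,-385,-150)):
    """dark elongated blobs on the sheet, from the top camera -> list (x,y,angle,len)"""
    P=cloud("top",d); c=ctrl.calibration("top")
    g=im.max(2); m=((g<75)&(P[...,0]>box[0])&(P[...,0]<box[1])&(P[...,1]>box[2])&(P[...,1]<box[3])&(P[...,2]<60)).astype(np.uint8)
    n,lab,st,_=cv2.connectedComponentsWithStats(m,connectivity=8); out=[]
    K=np.array(c["mtx"]);R=np.array(c["R"]);C=-R.T@np.array(c["t"]).ravel()
    for i in range(1,n):
        if st[i,4]<25: continue
        v,u=np.nonzero(lab==i); ray=np.stack([(u-K[0,2])/K[0,0],(v-K[1,2])/K[1,1],np.ones(len(u))],-1)@R
        W=(C+ray*((13-C[2])/ray[:,2])[:,None])[:,:2]
        (cx,cy),(w,h),_a=cv2.minAreaRect(W.astype(np.float32))
        vx,vy,_,_=cv2.fitLine(W.astype(np.float32),cv2.DIST_L2,0,.01,.01).ravel()
        if vx<0: vx,vy=-vx,-vy
        out.append((round(cx,1),round(cy,1),round(float(np.arctan2(vy,vx)),3),round(max(w,h),0),st[i,4],P[v,u,2].mean().round(1)))
    return out
E
python3 - <<'E'
from h import *
im=cv2.imread("pics/top0.png"); d=np.load("top0.npy")
print(shafts(im,d))
P=cloud("top",d)
m=(abs(P[...,2]-115)<5)&(P[...,0]>650)&(P[...,1]>-120)&(P[...,1]<220)
W=P[m][:,:2].astype(np.float32); print(len(W),cv2.minAreaRect(W),P[m][:,2].mean())
ys=W[:,1]
# side edges: per x bin min/max y ; 
for f in(np.min,np.max):
    b=[(x,f(ys[abs(W[:,0]-x)<4])) for x in range(730,900,8) if (abs(W[:,0]-x)<4).sum()>5]
    b=np.array(b); print(np.polyfit(b[:,0],b[:,1],1), b[::5].round(0).tolist())
# pull bar of the tray
for nm,z,bx in(("traybar",70,(590,650,-10,110)),("sashbar",150,(680,730,-10,110)),("knob",185,(630,700,215,260)),("guides",170,(680,730,-100,200))):
    m=(abs(P[...,2]-z)<9)&(P[...,0]>bx[0])&(P[...,0]<bx[1])&(P[...,1]>bx[2])&(P[...,1]<bx[3])
    if m.sum()>3:
        W=P[m].astype(np.float32); print(nm,m.sum(),W.mean(0).round(1),W.min(0).round(0),W.max(0).round(0),cv2.minAreaRect(W[:,:2]))
        if "bar" in nm: print(np.polyfit(W[:,1],W[:,0],1))
E
```

```text
[(629.5, -257.5, 0.134, 40.0, np.int32(72), np.float64(17.9)), (521.7, -269.4, 0.074, 129.0, np.int32(195), np.float64(18.1)), (513.5, -344.3, 0.107, 129.0, np.int32(218), np.float64(17.3))]
6437 ((794.5286254882812, 65.04386901855469), (252.50653076171875, 263.09912109375), 3.2137367725372314) 115.81939722169996
[ 5.68098255e-02 -1.10839424e+02] [[730.0, -70.0], [770.0, -68.0], [810.0, -66.0], [850.0, -64.0], [890.0, -59.0]]
[5.25498974e-02 1.41391958e+02] [[730.0, 181.0], [770.0, 182.0], [810.0, 185.0], [850.0, 187.0], [890.0, 188.0]]Traceback (most recent call last):
  File "<stdin>", line 16, in <module>
cv2.error: OpenCV(4.12.0) /io/opencv/modules/imgproc/src/convhull.cpp:143: error: (-215:Assertion failed) total >= 0 && (depth == CV_32F || depth == CV_32S) in function 'convexHull'
```

Run:
```python
from h import *
d=np.load("top0.npy");P=cloud("top",d)
for nm,z,bx in(("traybar",73,(590,650,-10,110)),("sashbar",155,(680,730,-10,110)),("knob",188,(630,700,215,260)),("guides",172,(680,730,-100,200))):
    m=(abs(P[...,2]-z)<8)&(P[...,0]>bx[0])&(P[...,0]<bx[1])&(P[...,1]>bx[2])&(P[...,1]<bx[3])
    if m.sum()>3:
        W=P[m]; print(nm,m.sum(),W.mean(0).round(1),W.min(0).round(0),W.max(0).round(0))
        if "bar" in nm: print(np.polyfit(W[:,1],W[:,0],1))
        if nm=="guides":
            for s in(1,-1):
                q=W[(W[:,1]-53)*s>0]; print(len(q),q.mean(0).round(1))
```

```text
traybar 134 [615.3  47.5  75.1] [609.  13.  66.] [622.  82.  81.]
[-4.6677154e-02  6.1752142e+02]
sashbar 160 [707.9  53.5 155.2] [702.  19. 147.] [716.  89. 161.]
[-5.57874143e-02  7.10889956e+02]
knob 58 [664.4 236.5 188. ] [657. 227. 180.] [673. 247. 193.]
guides 135 [703.3  60.7 170.7] [687. -67. 164.] [721. 174. 176.]
72 [697.7 166.5 170.4]
63 [709.8 -60.1 170.9]
```

```bash
cat >> h.py <<'E'
from scipy.spatial.transform import Rotation as Ro
PSI=.053; O=np.array([704.7,53.2,0]); A=Ro.from_euler('z',PSI).as_matrix()
L=PSI; S=PSI-np.pi/2
def cab(x,y,z): return O+A@np.array([x,y,z])
def incab(X): return A.T@(np.array(X)-O)
def go(*tg):
    """print turn/shift of each (pos,phi) target from the present pose"""
    o=ctrl.get_obs(); R=np.array(o["orientation"]); p=np.array(o["eef_pos"])
    for X,f in tg:
        T=np.array([[-np.sin(f),np.cos(f),0],[np.cos(f),np.sin(f),0],[0,0,-1.]])
        print("rot",np.degrees(Ro.from_matrix(R.T@T).as_rotvec()).round(1),"shift",(R.T@(X-p)).round(1))
def st():
    o=ctrl.get_obs(); print("t",round(o["t"],1),"cab",incab(o["eef_pos"]).round(1),"F",np.round(o["contact_force"],1),"gap",round(o["finger_gap"]*85.4,1),"grip",o["gripper_force"],"q",np.round(o["joints"],2))
E
python3 - <<'E'
from h import *
go((cab(-34,235,245),L),(cab(-34,235,189),L)); st()
E
```

```text
rot [ 0.   0.  60.3] shift [-4.597e+02 -7.380e+01  3.000e-01]
rot [ 0.   0.  60.3] shift [-459.7  -73.8   56.3]
t 1.3 cab [-396.6  527.   245.3] F [ 1.1 -0.3  0.2] gap 85.0 grip 0.0 q [ 0.98  0.22  1.53 -0.    1.39 -0.13]
```

Request:
carry_out(
  moves=[
    [[0,0,60.3],[-459.7,-73.8,0],0],
    [[0,0,60.3],[-459.7,-73.8,0],0],
    [[0,0,60.3],[-459.7,-73.8,0],0],
    [[0,0,60.3],[-459.7,-73.8,0],0],
    [[0,0,60.3],[-459.7,-73.8,0],0],
    [[0,0,60.3],[-459.7,-73.8,0],0],
    [[0,0,60.3],[-459.7,-73.8,0],0],
    [[0,0,60.3],[-459.7,-73.8,0],0],
    [[0,0,60.3],[-459.7,-73.8,0],0],
    [[0,0,60.3],[-459.7,-73.8,0],0],
  ],
)

```text
t: 2.3
eef_pos: [661.8, 281.7, 244.7]
orientation: [[-0.048, 0.999, 0.001], [0.999, 0.048, -0.001], [-0.001, 0.001, -1.0]]
contact_force: [-0.5, 0.3, -0.7]
finger_gap: 0.003
gripper_force: 0.0
```

Run:
```python
from h import *
st(); go((cab(-34,235,245),L),(cab(-34,235,189),L),(cab(-34,141,189),L))
```

```text
t 2.3 cab [-30.7 230.5 244.7] F [-0.5  0.3 -0.7] gap 0.3 grip 0.0 q [ 0.29  0.45  1.25 -0.    1.45  0.25]
rot [ 0.1  0.1 -0.3] shift [ 4.5 -3.3 -0.3]
rot [ 0.1  0.1 -0.3] shift [ 4.6 -3.3 55.7]
rot [ 0.1  0.1 -0.3] shift [-89.4  -2.9  55.9]
```

Request:
carry_out(
  moves=[
    [[0,0,0],[0,0,30],0],
    [[0,0,0],[0,0,56],0],
    [[0,0,0],[0,0,56],0],
    [[0,0,0],[-20,0,56],0],
    [[0,0,0],[-35,0,56],0],
    [[0,0,0],[-50,0,56],0],
    [[0,0,0],[-65,0,56],0],
    [[0,0,0],[-80,0,56],0],
    [[0,0,0],[-91,0,56],0],
    [[0,0,0],[-92,0,56],0],
  ],
)

```text
t: 3.3
eef_pos: [663.9, 196.8, 191.1]
orientation: [[-0.052, 0.999, 0.003], [0.999, 0.052, 0.008], [0.008, 0.004, -1.0]]
contact_force: [2.3, 16.5, 1.8]
finger_gap: 0.004
gripper_force: 8.1
```

Run:
```python
from h import *
st()
for cam in("scene","top"):
    im,d=ctrl.camera(cam); cv2.imwrite(f"pics/{cam}1.png",im)
    for r in ctrl.tip_of(cam,"lever_knob"): print(cam,r["p"],incab(towrld(cam,r["location"])).round(1))
go((cab(3,0,230),L))
```

```text
t 3.3 cab [-33.1 145.5 191.1] F [ 2.3 16.5  1.8] gap 0.3 grip 8.069878332316875 q [0.17 0.41 1.39 0.01 1.33 0.12]
scene 0.6 [-31.5 123.5 188.5]
top 0.56 [-23.8 127.3 188.9]
rot [ 0.2 -0.3  0. ] shift [-145.5   36.2  -39.6]
```

Request:
carry_out(
  moves=[
    [[0,0,0],[15,0,0],0],
    [[0,0,0],[20,0,-50],0],
    [[0,0,0],[20,0,-60],40],
    [[0,0,0],[-20,0,-60],40],
    [[0,0,0],[-60,20,-60],40],
    [[0,0,0],[-110,37,-60],40],
    [[0,0,0],[-143,37,-60],40],
    [[0,0,0],[-143,37,-40],40],
    [[0,0,0],[-143,37,-20],40],
    [[0,0,0],[-143,37,-20],40],
  ],
)

```text
t: 4.5
eef_pos: [705.3, 51.8, 205.0]
orientation: [[-0.051, 0.999, -0.007], [0.999, 0.051, -0.001], [-0.0, -0.007, -1.0]]
contact_force: [-0.9, 0.3, -0.3]
finger_gap: 0.465
gripper_force: 0.0
```

Run:
```python
from h import *
st(); go((cab(3,0,147),L))
im,d=ctrl.camera("wrist"); cv2.imwrite("pics/w1.png",im)
for r in ctrl.tip_of("wrist","sash_grip"): print(r["p"],incab(towrld("wrist",r["location"])).round(1))
```

```text
t 4.5 cab [  0.5  -1.4 205. ] F [-0.9  0.3 -0.3] gap 39.8 grip 0.0 q [-0.04  0.45  1.32 -0.    1.38 -0.09]
rot [-0.4  0.  -0.1] shift [ 1.5  2.9 58. ]
0.84 [  6.9   5.6 154. ]
```

View pics/w1.png

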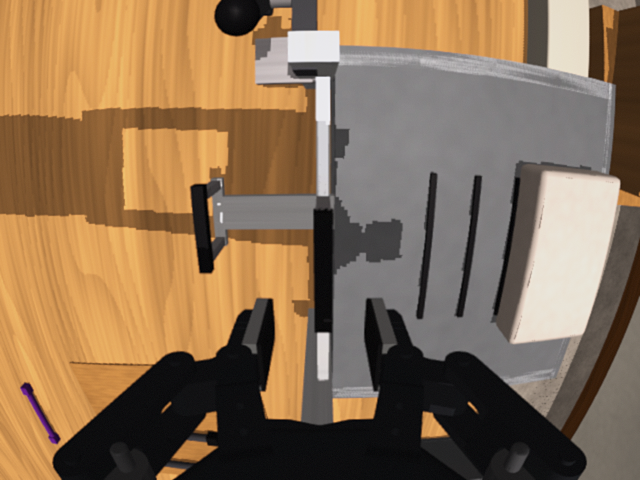

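The bar at (323,270) lies between the open fingers, centred at about 318. Next I go down and grip it.

Request:
carry_out(
  moves=[
    [[0,0,0],[0,0,30],40],
    [[0,0,0],[0,0,62],40],
    [[0,0,0],[0,0,62],40],
    [[0,0,0],[0,0,62],0],
    [[0,0,0],[0,0,62],0],
    [[0,0,0],[0,0,62],0],
    [[0,0,0],[0,0,62],0],
    [[0,0,0],[0,0,62],0],
  ],
  newtons=60,
)

```text
t: 5.4
eef_pos: [707.0, 53.3, 150.4]
orientation: [[-0.053, 0.999, -0.001], [0.999, 0.053, -0.0], [-0.0, -0.001, -1.0]]
contact_force: [-9.0, -0.8, 5.3]
finger_gap: 0.101
gripper_force: 59.4
```

Request:
carry_out(
  moves=[
    [[0,0,0],[0,0,-10],0],
    [[0,0,0],[0,0,-22],0],
    [[0,0,0],[0,0,-34],0],
    [[0,0,0],[0,0,-46],0],
    [[0,0,0],[0,0,-56],0],
    [[0,0,0],[0,0,-62],0],
    [[0,0,0],[0,0,-65],0],
    [[0,0,0],[0,0,-65],0],
  ],
)

```text
t: 6.2
eef_pos: [706.9, 53.3, 212.6]
orientation: [[-0.053, 0.999, -0.002], [0.999, 0.053, 0.0], [0.0, -0.002, -1.0]]
contact_force: [-5.8, -1.1, -6.2]
finger_gap: 0.098
gripper_force: 63.3
```

Run:
```python
from h import *
st();
```

```text
t 6.2 cab [  2.2  -0.  212.6] F [-5.8 -1.1 -6.2] gap 8.3 grip 63.31987738609314 q [-0.04  0.44  1.31 -0.    1.39 -0.09]
```

Request:
carry_out(
  moves=[
    [[0,0,0],[0,0,-3],0],
    [[0,0,0],[0,0,-4],0],
    [[0,0,0],[0,0,-4],0],
  ],
)

```text
t: 6.5
eef_pos: [706.8, 53.3, 212.7]
orientation: [[-0.052, 0.999, -0.004], [0.999, 0.052, 0.0], [0.0, -0.004, -1.0]]
contact_force: [2.9, 0.7, -26.2]
finger_gap: 0.096
gripper_force: 60.7
```

Run:
```python
from h import *
st()
im,d=ctrl.camera("scene")
for r in ctrl.tip_of("scene","sash_grip"): print(r["p"],incab(towrld("scene",r["location"])).round(1))
```

```text
t 6.5 cab [  2.1  -0.  212.7] F [  2.9   0.7 -26.2] gap 8.2 grip 60.655651688575745 q [-0.04  0.44  1.31  0.    1.39 -0.09]
0.64 [-33.4 150.1 132.7]
0.55 [  1.2  -1.1 211.7]
```

Request:
carry_out(
  moves=[
    [[0,0,0],[0,0,3],40],
    [[0,0,0],[0,0,3],40],
    [[0,0,0],[0,0,3],40],
    [[0,0,0],[0,0,-30],40],
    [[0,0,0],[0,0,-40],40],
    [[0,0,0],[0,-40,-40],40],
    [[0,0,0],[0,-80,-40],40],
    [[0,0,0],[0,-93,-20],40],
    [[0,0,0],[0,-93,40],40],
    [[0,0,0],[0,-93,85],40],
  ],
)

```text
t: 7.6
eef_pos: [617.1, 48.3, 139.3]
orientation: [[-0.053, 0.999, 0.009], [0.999, 0.053, -0.0], [-0.001, 0.009, -1.0]]
contact_force: [0.5, -0.4, -0.3]
finger_gap: 0.468
gripper_force: 0.0
```

Run:
```python
from h import *
im,d=ctrl.camera("wrist"); st()
for l in("tray_grip","sash_grip"):
  for r in ctrl.tip_of("wrist",l): print(l,r["p"],incab(towrld("wrist",r["location"])).round(1))
go((cab(-90,0,67),L))
```

```text
t 7.7 cab [-94.2   0.3 127.8] F [-5.2  0.4 -6.6] gap 39.8 grip 0.0 q [-0.05  0.3   1.66 -0.    1.19 -0.1 ]
tray_grip 0.78 [-95.7   0.6  58.8]
sash_grip 0.72 [-2.000e-01  2.700e+00  2.068e+02]
rot [-0.3 -0.  -0. ] shift [-0.2  2.6 67.1]
```

Request:
carry_out(
  moves=[
    [[0,0,0],[0,1,30],40],
    [[0,0,0],[0,1,60],40],
    [[0,0,0],[0,1,63],40],
    [[0,0,0],[0,1,63],40],
    [[0,0,0],[0,1,63],0],
    [[0,0,0],[0,1,63],0],
    [[0,0,0],[0,1,63],0],
    [[0,0,0],[0,1,63],0],
    [[0,0,0],[0,1,63],0],
  ],
)

```text
t: 8.65
eef_pos: [614.1, 48.2, 76.3]
orientation: [[-0.053, 0.999, -0.004], [0.999, 0.053, -0.001], [-0.001, -0.004, -1.0]]
contact_force: [-15.3, -0.7, 15.9]
finger_gap: 0.097
gripper_force: 59.6
```

Run:
```python
from h import *
st(); go((cab(-270,0,67),L))
```

```text
t 8.7 cab [-90.7  -0.2  76.3] F [-15.3  -0.7  15.9] gap 8.3 grip 59.58940386772156 q [-0.05  0.37  1.68 -0.    1.1  -0.1 ]
rot [-0.2  0.   0. ] shift [   0.2 -179.2   10. ]
```

Request:
carry_out(
  moves=[
    [[0,0,0],[0,-12,-6],0],
    [[0,0,0],[0,-32,-6],0],
    [[0,0,0],[0,-52,-6],0],
    [[0,0,0],[0,-72,-6],0],
    [[0,0,0],[0,-92,-6],0],
    [[0,0,0],[0,-112,-6],0],
    [[0,0,0],[0,-132,-6],0],
    [[0,0,0],[0,-152,-6],0],
    [[0,0,0],[0,-170,-6],0],
    [[0,0,0],[0,-180,-6],0],
  ],
)

```text
t: 9.65
eef_pos: [434.0, 38.4, 77.2]
orientation: [[-0.052, 0.999, -0.0], [0.999, 0.052, -0.001], [-0.001, -0.0, -1.0]]
contact_force: [40.8, -0.3, -53.3]
finger_gap: 0.092
gripper_force: 57.3
```

Request:
carry_out(
  moves=[
    [[0,0,0],[0,-3,0],0],
    [[0,0,0],[0,-4,0],0],
    [[0,0,0],[0,-4,0],0],
  ],
)

```text
t: 9.95
eef_pos: [434.0, 38.4, 77.1]
orientation: [[-0.052, 0.999, 0.008], [0.999, 0.052, -0.0], [-0.001, 0.008, -1.0]]
contact_force: [25.4, -0.5, -49.0]
finger_gap: 0.093
gripper_force: 59.0
```

Run:
```python
from h import *
st()
```

```text
t 9.9 cab [-271.1   -0.4   77.1] F [ 25.4  -0.5 -49. ] gap 7.9 grip 59.0381795167923 q [-0.09 -0.04  2.15  0.    1.03 -0.15]
```

Request:
carry_out(
  moves=[
    [[0,0,0],[0,4,0],40],
    [[0,0,0],[0,4,0],40],
    [[0,0,0],[0,4,0],40],
    [[0,0,0],[0,4,-40],60],
    [[0,0,0],[0,4,-90],60],
    [[0,0,0],[0,4,-140],60],
    [[0,0,0],[0,30,-180],60],
    [[0,0,0],[0,50,-200],60],
    [[0,0,0],[0,60,-200],60],
    [[0,0,0],[0,60,-200],60],
  ],
)

```text
t: 10.95
eef_pos: [492.4, 42.0, 279.5]
orientation: [[-0.053, 0.999, 0.001], [0.999, 0.053, -0.0], [-0.0, 0.001, -1.0]]
contact_force: [-0.5, 0.1, -0.3]
finger_gap: 0.698
gripper_force: 0.0
```

Run:
```python
from h import *
im,d=ctrl.camera("wrist"); cv2.imwrite("pics/w2.png",im); np.save("w2.npy",d); st()
for l in("tray_grip","sash_grip","slot0","slot1","slot2"):
  for r in ctrl.tip_of("wrist",l): print(l,round(r["p"],2),incab(towrld("wrist",r["location"])).round(1))
im,d=ctrl.camera("top"); print(shafts(im,d)); cv2.imwrite("pics/top2.png",im)
for l in("slot0","tray_grip"):
  for r in ctrl.tip_of("top",l): print(l,round(r["p"],2),incab(towrld("top",r["location"])).round(1))
c=ctrl.calibration("wrist"); print(c)
```

```text
t 11.0 cab [-2.139e+02  1.000e-01  2.781e+02] F [ 0.6 -0.4 -0. ] gap 59.9 grip 0.0 q [-0.07 -0.12  1.82 -0.    1.45 -0.13]
tray_grip 0.65 [-273.     1.1   66.2]
tray_grip 0.18 [-31.1 120.8 188.3]
sash_grip 0.64 [  2.    3.4 208. ]
sash_grip 0.27 [-203.  -307.5   -6.2]
slot0 0.84 [-97.  -50.5  51.1]
slot0 0.69 [-91.4  -0.   48.6]
slot1 0.84 [-96.6 -50.5  51.5]
slot1 0.69 [-91.   -0.1  48.9]
slot2 0.84 [-96.2 -50.6  51.9]
slot2 0.69 [-90.6  -0.1  49.4]
[(620.1, -258.2, 0.041, 21.0, np.int32(45), np.float64(17.9)), (520.6, -270.1, 0.073, 127.0, np.int32(117), np.float64(18.2)), (513.1, -344.4, 0.104, 128.0, np.int32(129), np.float64(17.3))]
slot0 0.68 [-92.9 -63.5  55.9]
slot0 0.27 [-209.8  296.1    0.7]
tray_grip 0.83 [-271.7   -1.    68.2]
tray_grip 0.48 [-22.  127.5 190.9]
{'mtx': array([[371.64829954,   0.        , 319.11861342],
       [  0.        , 371.64829954, 239.4851037 ],
       [  0.        ,   0.        ,   1.        ]]), 'R': array([[ 9.98708358e-01,  5.08035658e-02, -7.83789641e-04],
       [ 4.82674722e-02, -9.43809146e-01,  3.26947317e-01],
       [ 1.58703417e-02, -3.26562849e-01, -9.45042241e-01]]), 't': array([-492.75391702,  -36.69756739,  417.9978211 ])}
```

View pics/w2.png

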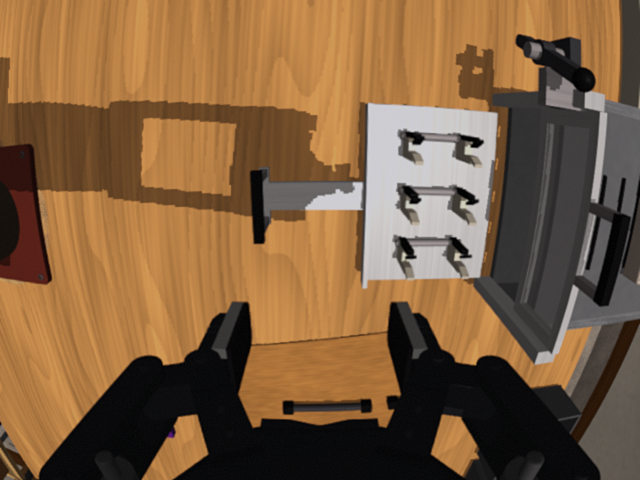

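The three clips lie at (440,150), (440,200) and (435,250), each with black jaws joined by a grey rod. I will check where that rod is, since the fingers go down there.

```bash
cat >> h.py <<'E'
def fcloud(d,c):
    K=np.array(c["mtx"]); v,u=np.mgrid[:480,:640]; x=(u-K[0,2])/K[0,0]; y=(v-K[1,2])/K[1,1]
    r=np.hypot(x,y)+1e-9; s=np.tan(r)/r
    P=np.stack([x*s*d,y*s*d,d],-1); P=(P-np.array(c["t"]).ravel())@np.array(c["R"])
    return (P-O)@A
E
python3 - <<'E'
from h import *
d=np.load("w2.npy"); im=cv2.imread("pics/w2.png"); c=ctrl.calibration("wrist"); P=fcloud(d,c); np.save("w2P.npy",P)
# height profile along y, in strips: between forks, at forks
for nm,x0,x1 in(("mid",-100,-80),("fork-",-124,-116),("fork+",-64,-56)):
    m=(P[...,0]>x0)&(P[...,0]<x1)&(abs(P[...,1])<95)&(d>0)
    y=P[m][:,1];z=P[m][:,2];g=im[m].mean(1)
    print(nm,[(int(b),int(z[abs(y-b)<1.5].max()),int(g[abs(y-b)<1.5].mean())) for b in range(-84,86,3) if (abs(y-b)<1.5).any()])
crop=im[90:300,350:510]; cv2.imwrite("pics/w2c.png",cv2.resize(crop,None,fx=2.8*1,fy=2.8,interpolation=cv2.INTER_CUBIC))
E
```

```text
mid [(-84, 21, 191), (-81, 22, 191), (-78, 21, 191), (-75, 22, 192), (-72, 22, 192), (-69, 22, 192), (-66, 21, 193), (-63, 21, 193), (-60, 21, 194), (-57, 22, 173), (-51, 33, 132), (-48, 33, 129), (-45, 32, 125), (-42, 21, 197), (-39, 22, 196), (-36, 22, 197), (-33, 21, 197), (-30, 21, 198), (-27, 22, 198), (-24, 21, 199), (-21, 22, 199), (-18, 22, 199), (-15, 21, 200), (-12, 21, 200), (-9, 22, 201), (-6, 21, 201), (-3, 22, 201), (0, 22, 202), (3, 22, 174), (6, 32, 122), (9, 33, 147), (12, 32, 115), (15, 22, 202), (18, 22, 203), (21, 21, 203), (24, 22, 203), (27, 21, 204), (30, 23, 204), (33, 22, 204), (36, 21, 204), (39, 22, 204), (42, 21, 204), (45, 22, 204), (48, 22, 204), (51, 22, 204), (54, 22, 204), (57, 21, 204), (60, 21, 202), (63, 33, 126), (66, 33, 137), (69, 33, 125), (72, 22, 194), (75, 21, 204), (78, 22, 204), (81, 21, 204), (84, 22, 204)]
fork- [(-84, 21, 181), (-81, 21, 178), (-78, 21, 127), (-72, 75, 169), (-69, 76, 138), (-66, 70, 127), (-63, 64, 113), (-60, 46, 135), (-57, 47, 164), (-54, 46, 153), (-51, 65, 32), (-48, 76, 43), (-45, 65, 47), (-42, 21, 201), (-39, 2
[... 779 characters left out ...]
47, 115), (-51, 72, 60), (-48, 75, 44), (-45, 75, 51), (-42, 21, 188), (-39, 21, 193), (-36, 22, 193), (-33, 22, 194), (-30, 21, 194), (-27, 21, 195), (-24, 21, 195), (-21, 21, 191), (-18, 22, 180), (-15, 74, 175), (-12, 75, 145), (-9, 72, 127), (-6, 65, 115), (-3, 48, 196), (0, 46, 183), (3, 64, 133), (6, 68, 70), (9, 75, 36), (12, 75, 50), (15, 61, 174), (18, 21, 201), (21, 21, 201), (24, 21, 202), (27, 21, 201), (30, 21, 202), (33, 22, 202), (36, 21, 202), (39, 21, 203), (42, 74, 188), (45, 75, 161), (48, 73, 130), (51, 67, 127), (54, 47, 199), (57, 47, 200), (60, 64, 147), (63, 68, 74), (66, 74, 48), (69, 74, 36), (72, 64, 150), (75, 21, 203), (78, 22, 202), (81, 21, 201), (84, 22, 201)]
```

View pics/w2c.png

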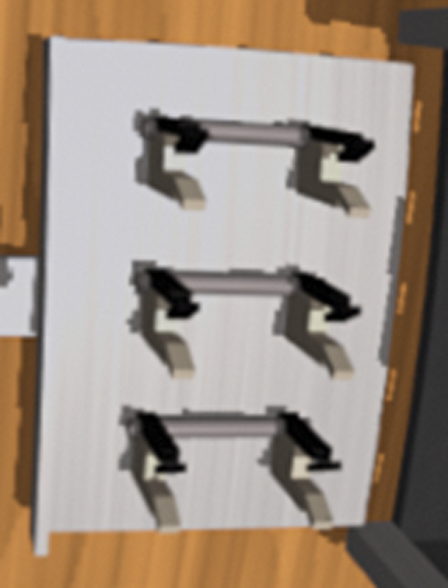

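Run:
```python
from h import *
go((np.array([520.6,-270.1,120]),.073-np.pi/2)); st()
```

```text
rot [-0.   0.  88.8] shift [-313.1   12.9  158.9]
t 11.4 cab [-213.6    0.   278.9] F [ 0.7  0.  -0.6] gap 60.0 grip 0.0 q [-0.07 -0.12  1.82 -0.    1.45 -0.13]
```

Request:
carry_out(
  moves=[
    [[0,0,8],[-30,0,0],45],
    [[0,0,16],[-70,0,20],45],
    [[0,0,24],[-115,0,40],45],
    [[0,0,32],[-160,5,60],45],
    [[0,0,40],[-205,5,80],45],
    [[0,0,48],[-250,10,110],45],
    [[0,0,56],[-290,13,140],45],
    [[0,0,64],[-313,13,159],45],
    [[0,0,72],[-313,13,159],45],
    [[0,0,80],[-313,13,159],45],
  ],
)

```text
t: 12.4
eef_pos: [520.2, -270.7, 118.5]
orientation: [[0.976, 0.217, -0.002], [0.217, -0.976, 0.002], [-0.002, -0.002, -1.0]]
contact_force: [0.1, 0.8, 1.3]
finger_gap: 0.528
gripper_force: 0.0
```

Request:
carry_out(
  moves=[
    [[0,0,8.8],[0,0,0],45],
    [[0,0,8.8],[0,0,0],45],
    [[0,0,8.8],[0,0,0],45],
  ],
)

```text
t: 12.7
eef_pos: [521.2, -269.9, 120.3]
orientation: [[0.997, 0.077, -0.0], [0.077, -0.997, 0.0], [-0.0, -0.0, -1.0]]
contact_force: [-0.8, -0.1, 0.3]
finger_gap: 0.525
gripper_force: 0.0
```

```bash
cat >> h.py <<'E'
def wlook(name,box):
    """dark things inside a world box, wrist camera: centre and direction"""
    im,d=ctrl.camera("wrist"); c=ctrl.calibration("wrist"); cv2.imwrite("pics/"+name+".png",im)
    P=fcloud(d,c)@A.T+O
    m=((im.max(2)<95)&(P[...,2]>7)&(P[...,2]<25)&(P[...,0]>box[0])&(P[...,0]<box[1])&(P[...,1]>box[2])&(P[...,1]<box[3])&(d>0))
    n,lab,s,_=cv2.connectedComponentsWithStats(m.astype(np.uint8))
    for i in range(1,n):
        if s[i,4]>150:
            W=P[lab==i][:,:2].astype(np.float32); (cx,cy),wh,_a=cv2.minAreaRect(W); f=cv2.fitLine(W,cv2.DIST_L2,0,.01,.01).ravel()
            print("blob",round(cx,1),round(cy,1),"ang",round(float(np.arctan(f[1]/f[0])),3),np.round(wh,0),"line pt",f[2:].round(1),s[i,:4])
E
python3 - <<'E'
from h import *
st(); wlook("w3",(400,660,-390,-150)); go((np.array([520.6,-270.1,19]),.073-np.pi/2))
E
```

```text
t 12.7 cab [-200.3 -313.   120.3] F [-0.8 -0.1  0.3] gap 44.9 grip 0.0 q [-0.61  0.25  1.74 -0.    1.15  0.88]
blob 634.7 -254.8 ang 0.139 [53. 16.] line pt [ 633.7 -255. ] [295  28  30  83]
blob 520.7 -268.2 ang 0.076 [130.  15.] line pt [ 525.9 -267.9] [306 147  25 183]
blob 512.9 -343.9 ang 0.118 [130.  16.] line pt [ 523.2 -341. ] [409 170  32 173]
rot [0.  0.  0.2] shift [ -0.7   0.2 101.3]
```

View pics/w3.png

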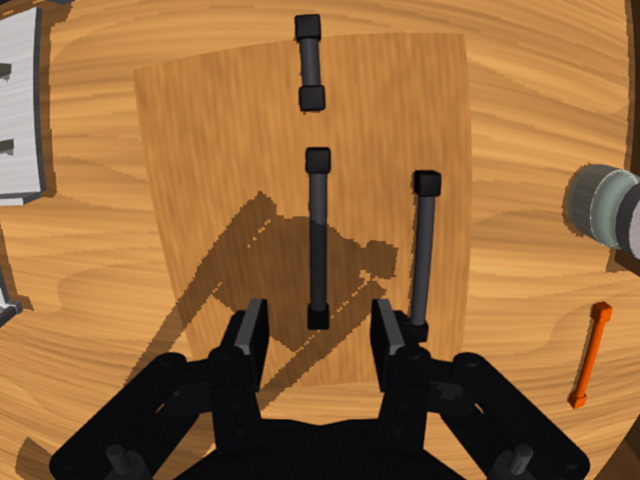

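The wrist picture shows the long dark shafts at (318,240) and (422,255). The stub at (310,60) is short and the thing at (590,355) is orange. I take the shaft at (318,240) first.

Request:
carry_out(
  moves=[
    [[0,0,0],[0,-1,40],45],
    [[0,0,0],[0,-1,75],45],
    [[0,0,0],[0,-1,95],45],
    [[0,0,0],[0,-1,101],45],
    [[0,0,0],[0,-1,101],45],
    [[0,0,0],[0,-1,101],45],
    [[0,0,0],[0,-1,101],45],
  ],
)

```text
t: 13.45
eef_pos: [522.5, -269.8, 21.2]
orientation: [[0.997, 0.074, 0.003], [0.074, -0.997, -0.002], [0.002, 0.002, -1.0]]
contact_force: [-0.5, -0.3, -0.0]
finger_gap: 0.529
gripper_force: 0.0
```

Request:
carry_out(
  moves=[
    [[0,0,0],[0,0,0],0],
    [[0,0,0],[0,0,0],0],
    [[0,0,0],[0,0,0],0],
    [[0,0,0],[0,0,0],0],
    [[0,0,0],[0,0,0],0],
    [[0,0,0],[0,0,0],0],
  ],
  newtons=80,
)

```text
t: 14.05
eef_pos: [521.7, -269.3, 20.4]
orientation: [[0.997, 0.074, 0.001], [0.074, -0.997, -0.001], [0.001, 0.001, -1.0]]
contact_force: [-0.8, 1.7, 6.4]
finger_gap: 0.099
gripper_force: 78.4
```

Run:
```python
from h import *
st(); go((np.array([520.6,-270.1,180]),S),(cab(-90,56.5,180),S))
```

```text
t 14.1 cab [-199.8 -312.4   20.4] F [-0.8  1.7  6.4] gap 8.4 grip 78.39375615119934 q [-0.61  0.39  1.77 -0.    0.97  0.89]
rot [ 0.  -0.1  1.2] shift [  -1.1    0.8 -159.6]
rot [ 0.  -0.1  1.2] shift [ 117.5 -366.4 -159.8]
```

Request:
carry_out(
  moves=[
    [[0,0,0],[0,0,-15],0],
    [[0,0,0],[0,0,-40],0],
    [[0,0,0],[0,0,-75],0],
    [[0,0,0],[0,0,-110],0],
    [[0,0,0.5],[0,0,-140],0],
    [[0,0,1],[0,0,-155],0],
    [[0,0,1.2],[0,0,-160],0],
    [[0,0,1.2],[0,0,-160],0],
  ],
)

```text
t: 14.85
eef_pos: [521.2, -269.0, 179.3]
orientation: [[0.999, 0.052, 0.0], [0.052, -0.999, -0.0], [0.0, 0.0, -1.0]]
contact_force: [-0.4, -0.1, -0.3]
finger_gap: 0.101
gripper_force: 78.5
```

Request:
carry_out(
  moves=[
    [[0,0,0],[10,-30,0],0],
    [[0,0,0],[20,-70,0],0],
    [[0,0,0],[35,-115,0],0],
    [[0,0,0],[50,-160,0],0],
    [[0,0,0],[65,-205,0],0],
    [[0,0,0],[80,-250,0],0],
    [[0,0,0],[95,-295,0],0],
    [[0,0,0],[105,-335,0],0],
    [[0,0,0],[110,-360,0],0],
    [[0,0,0],[110,-367,0],0],
  ],
)

```text
t: 15.85
eef_pos: [610.5, 106.3, 176.4]
orientation: [[0.998, 0.056, -0.004], [0.056, -0.998, 0.0], [-0.004, -0.001, -1.0]]
contact_force: [-0.1, -0.2, -0.4]
finger_gap: 0.099
gripper_force: 78.5
```

Run:
```python
from h import *
im,d=ctrl.camera("wrist"); cv2.imwrite("pics/w4.png",im); np.save("w4.npy",d)
st(); go((cab(-89,56.5,110),S))
```

```text
t 15.9 cab [-91.5  57.5 176.6] F [-0.3 -0.2  0.1] gap 8.4 grip 78.5221803188324 q [0.04 0.27 1.61 0.   1.28 1.56]
rot [-0.   0.2  0.1] shift [ 2.8  1.  66.6]
```

View pics/w4.png

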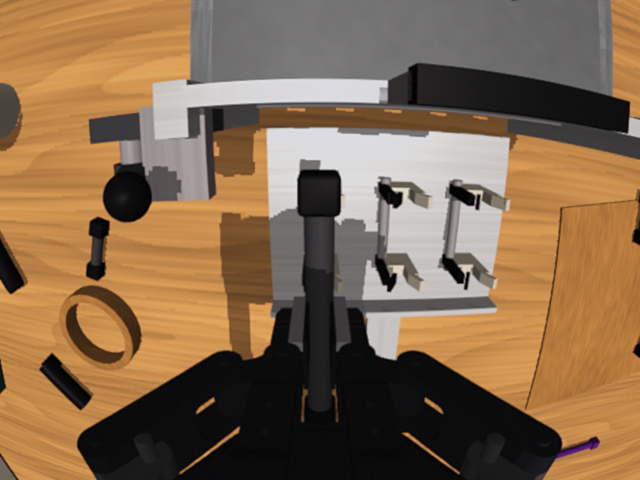

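Run:
```python
from h import *
d=np.load("w4.npy"); im=cv2.imread("pics/w4.png"); c=ctrl.calibration("wrist"); P=fcloud(d,c)
def prof(P,d,ss):
  for s in ss:
   for x0 in(-120,-60):
    m=(abs(P[...,0]-x0)<4)&(abs(P[...,1]-s)<24)&(d>0); Q=P[m]; top=Q[Q[:,2]>72]
    yl=top[top[:,1]<s-4][:,1]; yr=top[top[:,1]>s+2][:,1]; bot=Q[(Q[:,2]>42)&(Q[:,2]<52)][:,1]
    f=lambda a:(a.min().round(1),a.max().round(1)) if len(a) else None
    print(s,x0,"prong top",f(yl),"jaw top",f(yr),"seat floor",f(bot))
   q=P[(abs(P[...,1]-s)<24)&(P[...,2]>60)&(P[...,2]<80)&(abs(P[...,0]+90)<45)]; print("x range",np.percentile(q[:,0],[1,99]).round(1))
prof(P,d,(0,-58)); print("first"); prof(np.load("w2P.npy"),np.load("w2.npy"),(58,0,-58))
# held shaft far block
m=(P[...,2]>150)&(abs(P[...,1]-57)<15)&(P[...,0]>-60)&(P[...,0]<-10); q=P[m]; print(len(q),q.min(0).round(1),q.max(0).round(1))
```

```text
0 -120 prong top (np.float64(-15.9), np.float64(-10.1)) jaw top (np.float64(6.9), np.float64(11.1)) seat floor (np.float64(-14.5), np.float64(12.8))
0 -60 prong top (np.float64(-16.4), np.float64(-10.4)) jaw top (np.float64(7.0), np.float64(11.4)) seat floor (np.float64(-13.7), np.float64(13.0))
x range [-124.7  -56.7]
-58 -120 prong top (np.float64(-74.1), np.float64(-67.6)) jaw top (np.float64(-50.9), np.float64(-46.7)) seat floor (np.float64(-72.2), np.float64(-44.5))
-58 -60 prong top (np.float64(-73.7), np.float64(-67.4)) jaw top (np.float64(-50.0), np.float64(-46.7)) seat floor (np.float64(-71.8), np.float64(-44.6))
x range [-124.9  -56.7]
first
58 -120 prong top (np.float64(43.1), np.float64(47.7)) jaw top (np.float64(66.2), np.float64(69.3)) seat floor (np.float64(51.5), np.float64(65.1))
58 -60 prong top (np.float64(42.9), np.float64(46.9)) jaw top (np.float64(65.9), np.float64(69.2)) seat floor (np.float64(51.5), np.float64(65.5))
x range [-126.7  -58.4]
0 -120 prong top (np.float64(-14.7), np.float64(-9.9)) jaw top (np.float64(7.7), np.float64(11.2)) seat floor (np.float64(-6.2), np.float64(13.6))
0 -60 prong top (np.float64(-15.6), np.float64(-10.3)) jaw top (np.float64(7.9), np.float64(11.5)) seat floor (np.float64(-6.1), np.float64(13.5))
x range [-126.6  -58.5]
-58 -120 prong top (np.float64(-72.5), np.float64(-68.5)) jaw top (np.float64(-49.4), np.float64(-47.1)) seat floor (np.float64(-64.4), np.float64(-44.2))
-58 -60 prong top (np.float64(-73.2), np.float64(-68.5)) jaw top (np.float64(-49.7), np.float64(-46.5)) seat floor (np.float64(-65.0), np.float64(-44.5))
x range [-126.  -58.]
3290 [-60.   50.6 160.2] [-27.3  66.5 175.9]
```

Request:
carry_out(
  moves=[
    [[0,0,0],[1,1,20],0],
    [[0,0,0],[1,1.5,50],0],
    [[0,0,0],[1,1.5,78],0],
    [[0,0,0],[1,1.5,82],0],
    [[0,0,0],[1,1.5,82],0],
    [[0,0,0],[1,1.5,82],0],
    [[0,0,0],[1,1.5,82],0],
  ],
)

```text
t: 16.6
eef_pos: [614.2, 101.6, 99.3]
orientation: [[0.999, 0.052, 0.003], [0.052, -0.999, 0.0], [0.003, 0.0, -1.0]]
contact_force: [0.6, -0.4, -0.3]
finger_gap: 0.096
gripper_force: 78.5
```

Run:
```python
from h import *
st(); go((cab(-90,56,80),S))
```

```text
t 16.6 cab [-87.8  53.1  99.3] F [ 0.6 -0.4 -0.3] gap 8.2 grip 78.49264025688171 q [ 0.04  0.35  1.65 -0.    1.13  1.56]
rot [ 0.  -0.2 -0. ] shift [-2.3 -2.9 19.3]
```

Request:
carry_out(
  moves=[
    [[0,0,0],[-2,-3,0],0],
    [[0,0,0],[-2,-3,6],0],
    [[0,0,0],[-2,-3,12],0],
    [[0,0,0],[-2,-3,17],0],
    [[0,0,0],[-2,-3,19],0],
    [[0,0,0],[-2,-3,19],0],
    [[0,0,0],[-2,-3,19],0],
  ],
)

```text
t: 17.3
eef_pos: [610.7, 104.4, 78.1]
orientation: [[0.999, 0.052, -0.0], [0.052, -0.999, -0.0], [-0.0, 0.0, -1.0]]
contact_force: [0.0, -2.9, 0.2]
finger_gap: 0.098
gripper_force: 78.6
```

Run:
```python
from h import *
st()
```

```text
t 17.3 cab [-91.2  56.1  78.1] F [ 0.  -2.9  0.2] gap 8.4 grip 78.61956238746643 q [ 0.04  0.38  1.67 -0.    1.1   1.56]
```

Request:
carry_out(
  moves=[
    [[0,0,0],[1,0.5,4],0],
    [[0,0,0],[1,0,8],0],
    [[0,0,0],[1,-0.5,12],0],
    [[0,0,0],[1,-1,15],0],
    [[0,0,0],[1,-1.5,17],0],
    [[0,0,0],[1,-1.5,17],0],
    [[0,0,0],[1,-1.5,17],0],
  ],
)

```text
t: 18.0
eef_pos: [612.9, 106.4, 63.1]
orientation: [[0.999, 0.053, 0.003], [0.053, -0.999, 0.0], [0.003, -0.0, -1.0]]
contact_force: [-0.8, -0.9, 9.9]
finger_gap: 0.095
gripper_force: 80.3
```

Run:
```python
from h import *
st()
```

```text
t 18.0 cab [-88.9  58.   63.1] F [-0.8 -0.9  9.9] gap 8.1 grip 80.28317928314209 q [0.05 0.4  1.67 0.   1.07 1.56]
```

Request:
carry_out(
  moves=[
    [[0,0,0],[-1,0,2],0],
    [[0,0,0],[-1,0,2],0],
    [[0,0,0],[-1,0,2],0],
  ],
)

```text
t: 18.3
eef_pos: [613.3, 106.5, 63.0]
orientation: [[0.999, 0.053, 0.006], [0.053, -0.999, 0.0], [0.006, 0.0, -1.0]]
contact_force: [-2.6, -1.0, 16.9]
finger_gap: 0.095
gripper_force: 80.9
```

Run:
```python
from h import *
st()
```

```text
t 18.3 cab [-88.5  58.   63. ] F [-2.6 -1.  16.9] gap 8.1 grip 80.89040637016296 q [0.05 0.4  1.67 0.   1.07 1.56]
```

Request:
carry_out(
  moves=[
    [[0,0,0],[0,0,-4],0],
    [[0,0,0],[0,0,-4],30],
    [[0,0,0],[0,0,-4],30],
    [[0,0,0],[0,0,-4],30],
    [[0,0,0],[0,0,-20],30],
    [[0,0,0],[0,0,-60],30],
    [[0,0,0],[0,0,-100],40],
    [[0,0,0],[-30,0,-140],45],
    [[0,0,0],[-40,30,-150],45],
    [[0,0,0],[-40,60,-150],45],
  ],
)

```text
t: 19.3
eef_pos: [574.5, 44.4, 214.0]
orientation: [[0.998, 0.055, 0.006], [0.055, -0.998, -0.0], [0.006, 0.001, -1.0]]
contact_force: [0.0, -0.4, 0.6]
finger_gap: 0.526
gripper_force: 0.0
```

Run:
```python
from h import *
im,d=ctrl.camera("wrist"); cv2.imwrite("pics/w5.png",im[80:400,100:600]); st(); P=fcloud(d,ctrl.calibration("wrist"))
m=(abs(P[...,1]-58)<9)&(P[...,2]>42)&(P[...,2]<66)&(im.max(2)<95)&(abs(P[...,0]+90)<75); q=P[m]; print(q.min(0).round(1),q.max(0).round(1),np.percentile(q[:,2],[50,95]).round(1))
for s in(1,-1):
    e=q[(q[:,0]+90)*s>52]; print(e.mean(0).round(1) if len(e) else None)
im,d=ctrl.camera("top"); print(shafts(im,d)); go((np.array([513,-344.2,120]),.105-np.pi/2))
```

```text
t 19.4 cab [-130.5   -6.6  212.5] F [ 1.1 -4.  -0.6] gap 45.0 grip 0.0 q [-0.07  0.13  1.7  -0.    1.31  1.45]
[-157.7   49.    42.4] [-27.5  66.9  66. ] [57.3 61.2]
[-32.8  54.4  59.3]
[-149.1   55.1   59.2]
[(627.9, -258.4, 0.236, 37.0, np.int32(46), np.float64(18.0)), (569.5, -338.8, -0.992, 16.0, np.int32(34), np.float64(19.5)), (488.8, -347.6, 0.164, 80.0, np.int32(65), np.float64(17.8))]
rot [ 0.1 -0.2 -3.2] shift [-80.8 382.   91.9]
```

View pics/w5.png

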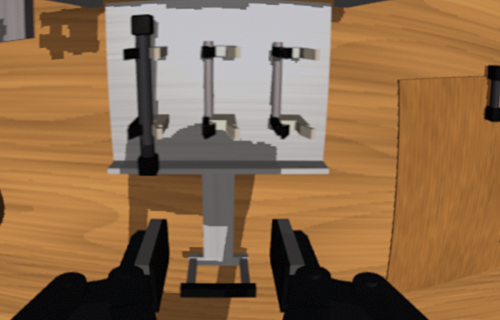

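Shaft A lies in clip 2, at crop (146,95), with the jaws at its sides. Next is shaft B.

Request:
carry_out(
  moves=[
    [[0,0,0],[-5,40,0],45],
    [[0,0,0],[-15,85,0],45],
    [[0,0,-1],[-25,130,0],45],
    [[0,0,-2],[-35,175,15],45],
    [[0,0,-3],[-45,220,30],45],
    [[0,0,-3],[-55,265,45],45],
    [[0,0,-3],[-65,305,60],45],
    [[0,0,-3],[-75,345,80],45],
    [[0,0,-3],[-80,380,92],45],
    [[0,0,-3],[-80,380,92],45],
  ],
)

```text
t: 20.4
eef_pos: [512.2, -342.4, 115.3]
orientation: [[0.995, 0.1, -0.002], [0.1, -0.995, 0.001], [-0.002, -0.001, -1.0]]
contact_force: [0.0, 1.1, -0.2]
finger_gap: 0.526
gripper_force: 0.0
```

Run:
```python
from h import *
wlook("w6",(380,660,-450,-150)); st(); go((np.array([513,-344.9,19]),.110-np.pi/2))
```

```text
blob 634.9 -253.4 ang 0.146 [52. 16.] line pt [ 633.2 -254.8] [186  10  32  81]
blob 513.6 -341.7 ang 0.108 [129.  16.] line pt [ 518.7 -340.8] [309 147  26 186]
t 20.4 cab [-212.3 -383.   116.2] F [0.3 0.9 1.1] gap 45.0 grip 0.0 q [-0.71  0.32  1.66  0.    1.16  0.75]
rot [-0.1  0.1 -0.5] shift [-0.3  4.6 97.2]
```

Request:
carry_out(
  moves=[
    [[0,0,-0.3],[0,2,40],45],
    [[0,0,-0.3],[0,2,72],45],
    [[0,0,-0.3],[0,2,92],45],
    [[0,0,-0.3],[0,2,98],45],
    [[0,0,-0.3],[0,2,98],45],
    [[0,0,-0.3],[0,2,98],45],
    [[0,0,-0.3],[0,2,98],45],
  ],
)

```text
t: 21.15
eef_pos: [515.5, -342.1, 21.4]
orientation: [[0.994, 0.11, 0.003], [0.11, -0.994, -0.002], [0.002, 0.002, -1.0]]
contact_force: [0.0, -0.3, 0.0]
finger_gap: 0.525
gripper_force: 0.0
```

Request:
carry_out(
  moves=[
    [[0,0,0],[0,0,0],0],
    [[0,0,0],[0,0,0],0],
    [[0,0,0],[0,0,0],0],
    [[0,0,0],[0,0,0],0],
    [[0,0,0],[0,0,0],0],
    [[0,0,0],[0,0,0],0],
  ],
)

```text
t: 21.75
eef_pos: [514.6, -341.9, 20.4]
orientation: [[0.994, 0.11, 0.001], [0.11, -0.994, -0.001], [0.001, 0.001, -1.0]]
contact_force: [-0.3, 1.2, 5.8]
finger_gap: 0.1
gripper_force: 78.4
```

Run:
```python
from h import *
st(); print(ctrl.get_obs()["eef_pos"]); go((np.array([513,-343,180]),S),(cab(-90,-60,180),S))
```

```text
t 21.8 cab [-210.8 -384.5   20.4] F [-0.3  1.2  5.8] gap 8.5 grip 78.39519381523132 q [-0.71  0.45  1.69 -0.    1.    0.75]
[ 514.60517575 -341.92510349   20.445181  ]
rot [ 0.1 -0.1  3.3] shift [  -1.6    1.  -159.6]
rot [ 0.1 -0.1  3.3] shift [ 139.2 -316.9 -159.7]
```

Request:
carry_out(
  moves=[
    [[0,0,0],[0,0,-15],0],
    [[0,0,0],[0,0,-40],0],
    [[0,0,0.5],[0,0,-75],0],
    [[0,0,1.5],[0,0,-110],0],
    [[0,0,2.5],[0,0,-140],0],
    [[0,0,3.3],[0,0,-155],0],
    [[0,0,3.3],[0,0,-160],0],
    [[0,0,3.3],[0,0,-160],0],
  ],
)

```text
t: 22.55
eef_pos: [514.1, -341.4, 179.3]
orientation: [[0.999, 0.053, 0.0], [0.053, -0.999, -0.0], [0.0, 0.0, -1.0]]
contact_force: [0.3, -0.2, -1.7]
finger_gap: 0.098
gripper_force: 78.4
```

Request:
carry_out(
  moves=[
    [[0,0,0],[12,-30,0],0],
    [[0,0,0],[25,-70,0],0],
    [[0,0,0],[42,-115,0],0],
    [[0,0,0],[60,-160,0],0],
    [[0,0,0],[78,-205,0],0],
    [[0,0,0],[95,-250,0],0],
    [[0,0,0],[110,-290,0],0],
    [[0,0,0],[119,-318,0],0],
    [[0,0,0],[119,-324,30],0],
    [[0,0,0],[119,-324,60],0],
  ],
)

```text
t: 23.55
eef_pos: [615.5, -9.5, 117.1]
orientation: [[0.998, 0.056, -0.001], [0.056, -0.998, 0.0], [-0.001, -0.0, -1.0]]
contact_force: [-0.4, -0.4, -0.7]
finger_gap: 0.097
gripper_force: 78.5
```

Request:
carry_out(
  moves=[
    [[0,0,0],[0,0,20],0],
    [[0,0,0],[0,0,20],0],
    [[0,0,0],[0,0,20],0],
    [[0,0,0],[0,0,20],0],
  ],
)

```text
t: 23.95
eef_pos: [616.6, -11.9, 100.1]
orientation: [[0.999, 0.052, 0.001], [0.052, -0.999, -0.0], [0.001, 0.0, -1.0]]
contact_force: [0.4, -0.3, 0.0]
finger_gap: 0.097
gripper_force: 78.4
```

Run:
```python
from h import *
st(); go((cab(-90,-60,79),S))
```

```text
t 23.9 cab [-91.4 -60.3 100.1] F [ 0.4 -0.3  0. ] gap 8.2 grip 78.44230055809021 q [-0.15  0.34  1.67 -0.    1.13  1.37]
rot [ 0.  -0.1 -0. ] shift [ 1.4 -0.3 21.1]
```

Request:
carry_out(
  moves=[
    [[0,0,0],[1,0,7],0],
    [[0,0,0],[1,0,14],0],
    [[0,0,0],[1,0,19],0],
    [[0,0,0],[1,0,21],0],
    [[0,0,0],[1,0,21],0],
  ],
)

```text
t: 24.45
eef_pos: [616.5, -11.6, 77.9]
orientation: [[0.999, 0.053, -0.001], [0.053, -0.999, 0.0], [-0.001, -0.0, -1.0]]
contact_force: [-0.9, -0.1, -0.5]
finger_gap: 0.102
gripper_force: 78.4
```

Run:
```python
from h import *
st()
```

```text
t 24.4 cab [-91.5 -60.   77.9] F [-0.9 -0.1 -0.5] gap 8.8 grip 78.43113541603088 q [-0.15  0.37  1.68 -0.    1.1   1.37]
```

Request:
carry_out(
  moves=[
    [[0,0,0],[1,0.5,4],0],
    [[0,0,0],[1,0,8],0],
    [[0,0,0],[1,-0.5,12],0],
    [[0,0,0],[1,-1,15],0],
    [[0,0,0],[1,-1.5,17],0],
    [[0,0,0],[1,-1.5,18],0],
    [[0,0,0],[1,-1.5,18],0],
    [[0,0,0],[1,-1.5,18],0],
  ],
)

```text
t: 25.25
eef_pos: [619.6, -9.8, 63.1]
orientation: [[0.999, 0.053, 0.004], [0.053, -0.999, 0.0], [0.004, 0.0, -1.0]]
contact_force: [-2.2, 2.0, 14.3]
finger_gap: 0.099
gripper_force: 80.5
```

Run:
```python
from h import *
st()
```

```text
t 25.2 cab [-88.3 -58.4  63.1] F [-2.2  2.  14.3] gap 8.5 grip 80.52105188369751 q [-0.14  0.39  1.68  0.    1.07  1.37]
```

Request:
carry_out(
  moves=[
    [[0,0,0],[0,0,-4],0],
    [[0,0,0],[0,0,-4],30],
    [[0,0,0],[0,0,-4],30],
    [[0,0,0],[0,0,-4],30],
    [[0,0,0],[0,0,-20],30],
    [[0,0,0],[0,0,-60],30],
    [[0,0,0],[0,0,-100],40],
    [[0,0,0],[-40,0,-140],40],
    [[0,0,0],[-80,0,-160],40],
    [[0,0,0],[-100,-30,-160],40],
  ],
)

```text
t: 26.25
eef_pos: [516.8, 12.4, 225.6]
orientation: [[0.999, 0.049, 0.007], [0.049, -0.999, -0.002], [0.007, 0.003, -1.0]]
contact_force: [0.8, 1.0, -0.7]
finger_gap: 0.466
gripper_force: 0.0
```

Run:
```python
from h import *
im,d=ctrl.camera("wrist"); cv2.imwrite("pics/w7full.png",im); cv2.imwrite("pics/w7.png",cv2.resize(im[20:260,140:500],None,fx=2,fy=2,interpolation=cv2.INTER_CUBIC)); st(); P=fcloud(d,ctrl.calibration("wrist"))
for s0 in(58,-58):
    m=(abs(P[...,1]-s0)<10)&(P[...,2]>42)&(P[...,2]<67)&(im.max(2)<95)&(abs(P[...,0]+90)<75); q=P[m]; print(q.min(0).round(1),q.max(0).round(1),np.percentile(q[:,2],[50,95]).round(1))
    for s in(1,-1):
        e=q[(q[:,0]+90)*s>52]; print(e.mean(0).round(1) if len(e) else None)
im,d=ctrl.camera("top"); print(shafts(im,d)); go((cab(-271,0,200),L))
```

```text
t 26.3 cab [-192.8  -25.4  223.5] F [ 1.5  4.9 -1.2] gap 39.9 grip 0.0 q [-0.12 -0.03  1.84  0.    1.33  1.4 ]
[-154.9   50.2   42.2] [-24.8  68.   65.7] [56.5 59.9]
[-31.8  62.   57.3]
[-148.1   61.4   57.4]
[-161.1  -64.    42.3] [-32.6 -48.   66.7] [56.4 59.2]
[-35.4 -52.6  58. ]
[-151.7  -52.7   58.2]
[(629.2, -258.5, 0.237, 39.0, np.int32(54), np.float64(18.2))]
rot [  0.1  -0.1 -90. ] shift [-79.4 -26.6  22.4]
```

View pics/w7.png

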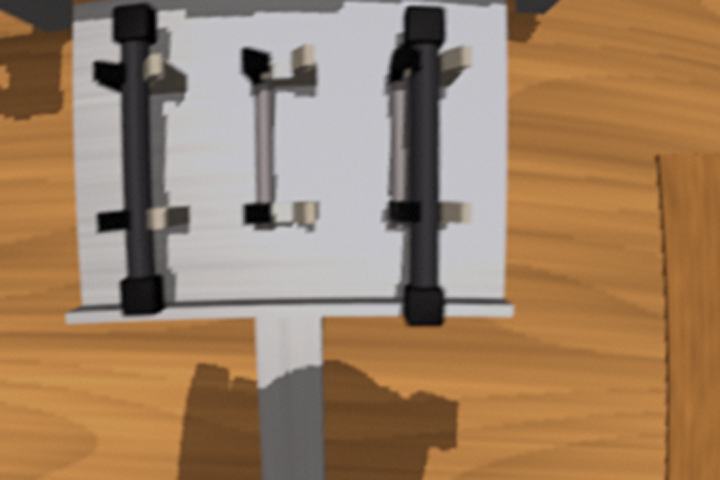

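Both shafts look seated: clip 2 at crop (137,160) and clip 0 at (425,165). I retake with the arm at rest, to check the lengthwise centring and the jaws.

Request:
carry_out(
  moves=[
    [[0,0,0],[0,0,0],40],
    [[0,0,0],[0,0,0],40],
    [[0,0,0],[0,0,0],40],
    [[0,0,0],[0,0,0],40],
  ],
)

```text
t: 26.75
eef_pos: [516.7, 14.3, 219.8]
orientation: [[0.999, 0.052, -0.001], [0.052, -0.999, 0.0], [-0.001, -0.0, -1.0]]
contact_force: [-0.3, -0.4, 0.2]
finger_gap: 0.469
gripper_force: 0.0
```

Run:
```python
from h import *
im,d=ctrl.camera("wrist"); cv2.imwrite("pics/w8full.png",im); cv2.imwrite("pics/w8.png",cv2.resize(im[20:180,160:400],None,fx=3,fy=3,interpolation=cv2.INTER_CUBIC)); st(); P=fcloud(d,ctrl.calibration("wrist"))
for s0 in(58,0,-58):
    W=(abs(P[...,1]-s0)<22)&(abs(P[...,0]+90)<80)
    for nm,m in(("blocks",W&(P[...,2]>50)&(P[...,2]<68)&(abs(P[...,1]-s0)<9)&(im.max(2)<95)),("forks",W&(P[...,2]>68)&(P[...,2]<80))):
        q=P[m]
        if len(q): print(s0,nm,len(q),np.percentile(q,[1,50,99],axis=0).round(1).tolist())
        if nm=="forks": print([ (np.percentile(q[(q[:,0]+90)*s>0][:,0],[2,98])).round(1) for s in(1,-1)])
```

```text
t 26.8 cab [-189.9  -28.9  219.8] F [-0.   0.4 -0.1] gap 40.2 grip 0.0 q [-0.12 -0.02  1.83 -0.    1.33  1.39]
58 blocks 2614 [[-149.3, 50.6, 51.8], [-85.2, 57.4, 58.8], [-23.0, 65.7, 66.5]]
58 forks 370 [[-114.8, 42.7, 68.2], [-55.3, 64.3, 74.0], [-47.5, 69.6, 76.8]]
[array([-55.3, -47.5]), array([-114.8, -107.3])]
0 blocks 124 [[-114.4, -8.8, 51.3], [-55.0, 3.9, 64.5], [-47.7, 8.7, 67.9]]
0 forks 436 [[-115.1, -15.3, 68.2], [-55.5, -8.1, 74.0], [-47.3, 11.9, 77.0]]
[array([-55.3, -47.3]), array([-115.1, -107.7])]
-58 blocks 2669 [[-155.5, -64.7, 53.0], [-92.2, -57.2, 58.8], [-29.6, -49.8, 65.8]]
-58 forks 411 [[-115.1, -73.2, 68.1], [-55.2, -67.2, 74.1], [-47.4, -46.3, 76.7]]
[array([-55.2, -47.4]), array([-115.1, -107.4])]
```

View pics/w8.png

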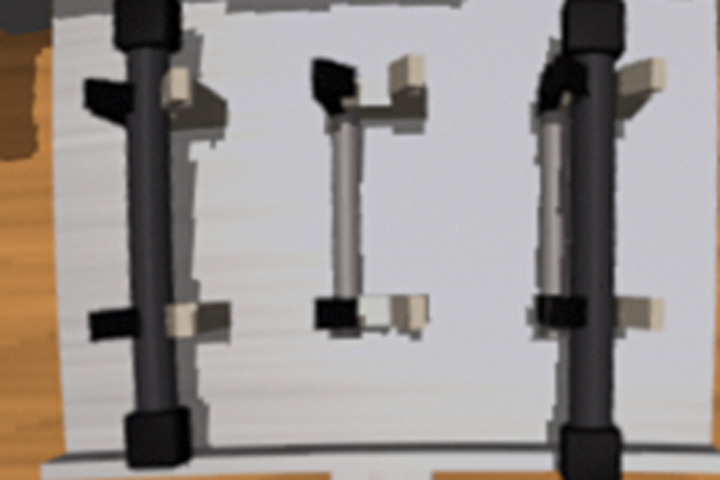

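Run:
```python
from h import *
im,d=ctrl.camera("top"); cv2.imwrite("pics/top9.png",im); P=(cloud("top",d)-O)@A
for r in ctrl.tip_of("top","tray_grip"): print(round(r["p"],2),incab(towrld("top",r["location"])).round(1))
m=(abs(P[...,2]-73)<10)&(P[...,0]<-240)&(P[...,0]>-300)&(abs(P[...,1])<45); print("bar",m.sum(),P[m].mean(0) if m.any() else 0)
m=(abs(P[...,2]-20)<8)&(P[...,0]>-250)&(P[...,0]<-20)&(abs(P[...,1])<110)&(im.min(2)>140); q=P[m]; print("plate",len(q),np.percentile(q,[1,99],axis=0).round(1))
for s0 in(58,-58):
    m=(abs(P[...,1]-s0)<12)&(P[...,2]>48)&(P[...,2]<68)&(P[...,0]>-180)&(P[...,0]<-5)&(im.max(2)<80); q=P[m]
    if len(q): print(s0,np.percentile(q,[1,50,99],axis=0).round(1).tolist())
im,d=ctrl.camera("wrist"); P=fcloud(d,ctrl.calibration("wrist"))
for nm,z,x0,x1 in(("plate",21,-260,-10),("bar",74,-320,-220)):
    m=(abs(P[...,2]-z)<7)&(P[...,0]>x0)&(P[...,0]<x1)&(abs(P[...,1])<(100 if nm=="plate" else 34))&((im.min(2)>150) if nm=="plate" else True); q=P[m]
    if len(q): print("w",nm,len(q),np.percentile(q,[1,99],axis=0).round(1))
m=(abs(P[...,2]-215)<8)&(abs(P[...,0])<40)&(abs(P[...,1])<40); print("sashbar w",m.sum(),P[m].mean(0) if m.any() else 0)
P2=np.load("w2P.npy"); m=(abs(P2[...,2]-74)<7)&(P2[...,0]>-320)&(P2[...,0]<-220)&(abs(P2[...,1])<34); print("w2 bar",P2[m].mean(0)); m=(abs(P2[...,2]-215)<9)&(abs(P2[...,0])<40)&(abs(P2[...,1])<40); print("w2 sash",m.sum(),P2[m].mean(0))
```

```text
0.66 [-260.     0.3   70.9]
bar 91 [-259.38159275   10.16386627   75.536062  ]
plate 228 [[-173.7  -97.7   16.8]
 [ -20.3    1.6   27.2]]
-58 [[-37.8, -64.8, 58.7], [-31.4, -57.6, 62.4], [-27.7, -52.7, 65.9]]
w plate 22660 [[-177.7  -95.7   19.5]
 [ -18.    97.    23. ]]
w bar 877 [[-266.6  -33.5   67.4]
 [-255.3   33.5   75.6]]
sashbar w 0 0
w2 bar [-271.61451152    0.30598321   73.31128582]
w2 sash 1558 [ -1.38042269   2.46468021 212.88909149]
```

The tray has slid in about 10 mm, and both shafts sit off-centre along x relative to the forks (clip 0 by about -11 mm, clip 2 by about -5 mm). Seated shafts are loose lengthwise, so I nudge the near end blocks with closed fingers.

Request:
carry_out(
  moves=[
    [[0,0,0],[0,29,30],0],
    [[0,0,0],[0,29,70],0],
    [[0,0,0],[0,29,110],0],
    [[0,0,0],[0,29,145],0],
    [[0,0,0],[0,29,154],0],
    [[0,0,0],[0,29,154],0],
    [[0,0,0],[0,29,154],0],
    [[0,0,0],[0,29,154],0],
  ],
)

```text
t: 27.75
eef_pos: [519.9, -14.6, 68.7]
orientation: [[0.999, 0.053, 0.004], [0.053, -0.999, -0.001], [0.004, 0.001, -1.0]]
contact_force: [-0.8, -0.0, 0.9]
finger_gap: -0.0
gripper_force: 0.0
```

Run:
```python
from h import *
st(); go((cab(-157,-58,66),S))
```

```text
t 27.8 cab [-188.1  -57.9   68.7] F [-0.8 -0.   0.9] gap -0.0 grip 0.0 q [-0.18  0.17  1.94 -0.    1.02  1.34]
rot [ 0.1 -0.2 -0. ] shift [31.1  0.1  2.8]
```

Request:
carry_out(
  moves=[
    [[0,0,0],[8,0,0],0],
    [[0,0,0],[14,0,0],0],
    [[0,0,0],[18,0,0],0],
    [[0,0,0],[22,0,0],0],
    [[0,0,0],[25,0,0],0],
    [[0,0,0],[28,0,0],0],
    [[0,0,0],[28,0,0],0],
    [[0,0,0],[28,0,0],0],
    [[0,0,0],[28,0,0],0],
  ],
)

```text
t: 28.65
eef_pos: [545.8, -12.8, 66.3]
orientation: [[0.999, 0.052, -0.0], [0.052, -0.999, -0.0], [-0.0, 0.0, -1.0]]
contact_force: [0.5, -0.3, -0.2]
finger_gap: 0.0
gripper_force: 0.0
```

```bash
cat >> h.py <<'E'
def clips(name=None):
    im,d=ctrl.camera("wrist"); P=fcloud(d,ctrl.calibration("wrist"))
    if name: cv2.imwrite("pics/"+name+".png",im)
    for s0 in(58,0,-58):
        W=(abs(P[...,1]-s0)<22)&(P[...,0]>-185)&(P[...,0]<10)
        q=P[W&(P[...,2]>50)&(P[...,2]<68)&(abs(P[...,1]-s0)<9)&(im.max(2)<95)]; f=P[W&(P[...,2]>68)&(P[...,2]<80)&(P[...,0]>-140)]
        g=lambda a:np.percentile(a[:,0],[1,99]).round(1) if len(a)>20 else None
        print(s0,"shaft x",g(q),"forks x",g(f))
    m=(abs(P[...,2]-73)<6)&(P[...,0]<-220)&(P[...,0]>-320)&(abs(P[...,1])<34)&(im.max(2)<95)
    if m.any(): print("bar",P[m].mean(0).round(1))
E
python3 - <<'E'
from h import *
st(); clips("w10")
E
```

```text
t 28.6 cab [-162.1  -57.5   66.3] F [ 0.5 -0.3 -0.2] gap 0.0 grip 0.0 q [-0.17  0.24  1.87 -0.    1.03  1.35]
58 shaft x [-148.7  -22.8] forks x [-114.9  -47.2]
0 shaft x [-114.6  -47.3] forks x [-114.9  -47.2]
-58 shaft x [-154.8  -35.3] forks x [-114.8  -47.2]
```

Request:
carry_out(
  moves=[
    [[0,0,0],[3,0,0],0],
    [[0,0,0],[6,0,0],0],
    [[0,0,0],[8,0,0],0],
    [[0,0,0],[8,0,0],0],
    [[0,0,0],[8,0,0],0],
  ],
)

```text
t: 29.2
eef_pos: [554.0, -12.4, 66.3]
orientation: [[0.999, 0.053, 0.0], [0.053, -0.999, -0.0], [0.0, 0.0, -1.0]]
contact_force: [-0.3, 0.1, -0.5]
finger_gap: 0.001
gripper_force: 0.0
```

Run:
```python
from h import *
st(); clips("w11")
```

```text
t 29.2 cab [-153.9  -57.5   66.3] F [-0.3  0.1 -0.5] gap 0.1 grip 0.0 q [-0.16  0.25  1.85 -0.    1.04  1.35]
58 shaft x [-148.7  -22.6] forks x [-114.8  -47.2]
0 shaft x [-114.8  -47.5] forks x [-114.9  -47.2]
-58 shaft x [-146.7  -27.1] forks x [-115.   -47.2]
```

The shaft slides and the tray stays put. A touch more here, then the same for clip 2.

Request:
carry_out(
  moves=[
    [[0,0,0],[2,0,0],0],
    [[0,0,0],[3,0,0],0],
    [[0,0,0],[3,0,0],0],
    [[0,0,0],[3,0,0],0],
    [[0,0,0],[-10,0,0],0],
    [[0,0,0],[-25,0,-20],0],
    [[0,0,0],[-25,0,-50],0],
    [[0,0,0],[-25,-40,-50],0],
    [[0,0,0],[-25,-85,-50],0],
    [[0,0,0],[-25,-116,-50],0],
  ],
)

```text
t: 30.25
eef_pos: [522.8, 104.0, 116.9]
orientation: [[0.999, 0.052, 0.001], [0.052, -0.999, 0.001], [0.001, -0.001, -1.0]]
contact_force: [1.0, -0.8, 0.3]
finger_gap: 0.002
gripper_force: 0.0
```

Request:
carry_out(
  moves=[
    [[0,0,0],[0,0,0],0],
    [[0,0,0],[0,0,20],0],
    [[0,0,0],[0,0,50],0],
    [[0,0,0],[0,0,50],0],
    [[0,0,0],[0,0,50],0],
  ],
)

```text
t: 30.75
eef_pos: [522.3, 101.5, 66.0]
orientation: [[0.999, 0.052, -0.002], [0.052, -0.999, -0.0], [-0.002, 0.0, -1.0]]
contact_force: [0.8, -0.2, 0.5]
finger_gap: -0.002
gripper_force: 0.0
```

Run:
```python
from h import *
st(); clips("w12")
```

```text
t 30.8 cab [-179.6   57.9   66. ] F [ 0.8 -0.2  0.5] gap -0.1 grip 0.0 q [ 0.04  0.21  1.91 -0.    1.03  1.56]
58 shaft x [-171.2  -51.7] forks x [-114.1  -53.7]
0 shaft x [-113.7  -46.5] forks x [-114.1  -46.7]
-58 shaft x [-137.4  -32.7] forks x [-114.   -46.3]
```

Request:
carry_out(
  moves=[
    [[0,0,0],[8,0,0],0],
    [[0,0,0],[14,0,0],0],
    [[0,0,0],[18,0,0],0],
    [[0,0,0],[22,0,0],0],
    [[0,0,0],[25,0,0],0],
    [[0,0,0],[28,0,0],0],
    [[0,0,0],[28,0,0],0],
    [[0,0,0],[28,0,0],0],
    [[0,0,0],[28,0,0],0],
  ],
)

```text
t: 31.7
eef_pos: [550.7, 103.6, 66.2]
orientation: [[0.999, 0.053, -0.0], [0.053, -0.999, -0.0], [-0.0, 0.0, -1.0]]
contact_force: [0.3, -0.2, 0.1]
finger_gap: -0.003
gripper_force: 0.0
```

Run:
```python
from h import *
st(); clips("w13")
```

```text
t 31.7 cab [-151.1   58.5   66.2] F [ 0.3 -0.2  0.1] gap -0.2 grip 0.0 q [ 0.05  0.27  1.83 -0.    1.04  1.56]
58 shaft x [-143.7  -24.1] forks x [-140.   -47.4]
0 shaft x [-114.7  -47.6] forks x [-115.1  -47.4]
-58 shaft x [-137.9  -11.7] forks x [-115.1  -47.4]
```

Request:
carry_out(
  moves=[
    [[0,0,0],[-15,0,0],0],
    [[0,0,0],[-30,0,-20],0],
    [[0,0,0],[-40,20,-60],0],
    [[0,0,0],[-40,50,-105],0],
    [[0,0,0],[-40,58,-150],0],
    [[0,0,0],[-40,58,-150],0],
    [[0,0,0],[-40,58,-150],40],
    [[0,0,0],[-40,58,-150],40],
    [[0,0,0],[-40,58,-150],40],
    [[0,0,0],[-40,58,-150],40],
  ],
)

```text
t: 32.75
eef_pos: [513.0, 44.0, 214.6]
orientation: [[0.999, 0.053, -0.003], [0.053, -0.999, 0.0], [-0.003, -0.0, -1.0]]
contact_force: [-0.9, 0.6, 0.5]
finger_gap: 0.469
gripper_force: 0.0
```

Run:
```python
from h import *
st(); clips("w14"); im=cv2.imread("pics/w14.png"); cv2.imwrite("pics/w14c.png",cv2.resize(im[0:220,160:480],None,fx=2.4,fy=2.4,interpolation=cv2.INTER_CUBIC)); go((cab(-261,0,150),L))
```

```text
t 32.8 cab [-191.9    0.9  214.6] F [-0.9  0.6  0.5] gap 40.1 grip 0.0 q [-0.07 -0.02  1.84 -0.    1.32  1.45]
58 shaft x [-137.3  -14.7] forks x [-114.9  -47. ]
0 shaft x [-114.5  -47.6] forks x [-114.9  -46.9]
-58 shaft x [-138.1  -15. ] forks x [-114.7  -47. ]
bar [-2.593e+02  1.000e-01  7.340e+01]
rot [ -0.1   0.1 -90. ] shift [-69.1   0.9  65.1]
```

View pics/w14c.png

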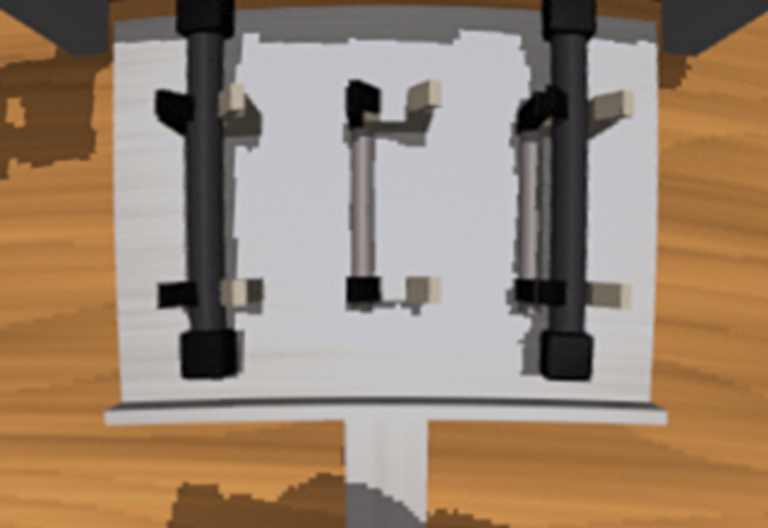

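The shafts now sit about +5 mm past the fork middle. I'll grip each one and draw it back 5 mm.

Request:
carry_out(
  moves=[
    [[0,0,0],[30,-20,0],30],
    [[0,0,0],[70,-40,0],30],
    [[0,0,0],[105,-57,20],30],
    [[0,0,0],[111,-57,60],30],
    [[0,0,0],[111,-57,95],30],
    [[0,0,0],[111,-57,95],30],
    [[0,0,0],[111,-57,95],30],
    [[0,0,0],[111,-57,95],30],
  ],
)

```text
t: 33.6
eef_pos: [623.2, 106.4, 123.8]
orientation: [[0.999, 0.052, 0.003], [0.052, -0.999, 0.0], [0.003, 0.0, -1.0]]
contact_force: [0.4, 0.4, 1.3]
finger_gap: 0.352
gripper_force: 0.0
```

Run:
```python
from h import *
st(); go((cab(-79,58,65),S))
```

```text
t 33.6 cab [-78.6  57.4 123.8] F [0.4 0.4 1.3] gap 30.0 grip 0.0 q [0.04 0.34 1.61 0.   1.18 1.56]
rot [ 0.  -0.2 -0. ] shift [-0.6 -0.6 58.8]
```

Request:
carry_out(
  moves=[
    [[0,0,0],[0,-0.5,20],30],
    [[0,0,0],[0,-0.5,45],30],
    [[0,0,0],[0,-0.5,57],30],
    [[0,0,0],[0,-0.5,57],30],
    [[0,0,0],[0,-0.5,57],30],
    [[0,0,0],[0,-0.5,57],0],
    [[0,0,0],[0,-0.5,57],0],
    [[0,0,0],[0,-0.5,57],0],
    [[0,0,0],[0,-0.5,57],0],
  ],
  newtons=25,
)

```text
t: 34.5
eef_pos: [623.0, 107.0, 66.1]
orientation: [[0.999, 0.053, 0.003], [0.053, -0.999, 0.0], [0.003, -0.0, -1.0]]
contact_force: [-1.0, 0.3, 6.4]
finger_gap: 0.118
gripper_force: 25.5
```

Run:
```python
from h import *
st()
```

```text
t 34.5 cab [-78.7  58.1  66.1] F [-1.   0.3  6.4] gap 10.1 grip 25.54918348789215 q [0.05 0.42 1.64 0.   1.08 1.56]
```

Move -5 in x, relieve z slightly, open and rise; then the same on clip 0.

Request:
carry_out(
  moves=[
    [[0,0,0],[-2,0,-1],0],
    [[0,0,0],[-4,0,-1],0],
    [[0,0,0],[-5,0,-1],0],
    [[0,0,0],[-5,0,-1],0],
    [[0,0,0],[-5,0,-1],0],
    [[0,0,0],[-5,0,-1],0],
  ],
)

```text
t: 35.1
eef_pos: [617.6, 106.6, 66.2]
orientation: [[0.999, 0.052, 0.002], [0.052, -0.999, 0.0], [0.002, 0.0, -1.0]]
contact_force: [2.7, 0.2, 5.6]
finger_gap: 0.123
gripper_force: 25.5
```

Request:
carry_out(
  moves=[
    [[0,0,0],[0,0,0],30],
    [[0,0,0],[0,0,0],30],
    [[0,0,0],[0,0,0],30],
    [[0,0,0],[0,0,-20],30],
    [[0,0,0],[0,0,-60],30],
    [[0,0,0],[-15,15,-110],30],
    [[0,0,0],[-60,40,-150],30],
    [[0,0,0],[-105,58,-150],30],
    [[0,0,0],[-105,58,-150],30],
    [[0,0,0],[-105,58,-150],30],
  ],
)

```text
t: 36.1
eef_pos: [513.5, 42.4, 215.7]
orientation: [[0.999, 0.051, 0.0], [0.051, -0.999, -0.0], [0.0, 0.0, -1.0]]
contact_force: [0.2, 0.1, 0.0]
finger_gap: 0.352
gripper_force: 0.0
```

Request:
carry_out(
  moves=[
    [[0,0,0],[0,0,0],30],
    [[0,0,0],[0,0,0],30],
    [[0,0,0],[0,0,0],30],
  ],
)

```text
t: 36.4
eef_pos: [515.4, 43.6, 214.6]
orientation: [[0.999, 0.053, -0.001], [0.053, -0.999, 0.0], [-0.001, -0.0, -1.0]]
contact_force: [0.3, -0.2, 0.3]
finger_gap: 0.353
gripper_force: 0.0
```

Run:
```python
from h import *
st(); clips("w15")
```

```text
t 36.4 cab [-189.6    0.4  214.6] F [ 0.3 -0.2  0.3] gap 30.1 grip 0.0 q [-0.07 -0.01  1.84  0.    1.32  1.45]
58 shaft x [-142.9  -16.3] forks x [-115.5  -47.3]
0 shaft x [-115.2  -48.3] forks x [-115.5  -47.6]
-58 shaft x [-138.2  -12.7] forks x [-114.8  -47.4]
bar [-259.7    1.5   73.2]
```

Request:
carry_out(
  moves=[
    [[0,0,0],[30,20,0],30],
    [[0,0,0],[70,40,0],30],
    [[0,0,0],[105,58,20],30],
    [[0,0,0],[111,58.5,60],30],
    [[0,0,0],[111,58.5,100],30],
    [[0,0,0],[111,58.5,135],30],
    [[0,0,0],[111,58.5,149],30],
    [[0,0,0],[111,58.5,149],30],
    [[0,0,0],[111,58.5,149],30],
    [[0,0,0],[111,58.5,149],30],
  ],
)

```text
t: 37.45
eef_pos: [630.9, -9.6, 69.1]
orientation: [[0.999, 0.053, 0.004], [0.053, -0.999, -0.001], [0.004, 0.001, -1.0]]
contact_force: [-0.2, -0.1, 0.2]
finger_gap: 0.352
gripper_force: 0.0
```

Run:
```python
from h import *
st()
```

```text
t 37.5 cab [-77.  -58.8  69.1] F [-0.2 -0.1  0.2] gap 30.0 grip 0.0 q [-0.14  0.41  1.64 -0.    1.09  1.38]
```

Request:
carry_out(
  moves=[
    [[0,0,0],[0,-0.5,0],30],
    [[0,0,0],[0,-0.5,0],0],
    [[0,0,0],[0,-0.5,0],0],
    [[0,0,0],[0,-0.5,0],0],
    [[0,0,0],[0,-0.5,0],0],
    [[0,0,0],[-2,-0.5,-1],0],
    [[0,0,0],[-4,-0.5,-1],0],
    [[0,0,0],[-5.5,-0.5,-1],0],
    [[0,0,0],[-5.5,-0.5,-1],0],
    [[0,0,0],[-5.5,-0.5,-1],0],
  ],
)

```text
t: 38.45
eef_pos: [623.7, -9.4, 67.8]
orientation: [[0.999, 0.052, 0.001], [0.052, -0.999, -0.0], [0.001, 0.0, -1.0]]
contact_force: [0.8, -1.5, 4.2]
finger_gap: 0.121
gripper_force: 24.7
```

Request:
carry_out(
  moves=[
    [[0,0,0],[0,0,0],30],
    [[0,0,0],[0,0,0],30],
    [[0,0,0],[0,0,0],30],
    [[0,0,0],[0,0,-20],30],
    [[0,0,0],[0,0,-60],30],
    [[0,0,0],[-15,-15,-110],30],
    [[0,0,0],[-60,-40,-150],30],
    [[0,0,0],[-105,-58,-150],30],
    [[0,0,0],[-105,-58,-150],30],
    [[0,0,0],[-105,-58,-150],30],
  ],
)

```text
t: 39.45
eef_pos: [513.9, 44.1, 217.9]
orientation: [[0.999, 0.054, 0.0], [0.054, -0.999, 0.0], [0.0, -0.0, -1.0]]
contact_force: [0.2, -0.6, 0.2]
finger_gap: 0.354
gripper_force: 0.0
```

Request:
carry_out(
  moves=[
    [[0,0,0],[0,0,0],30],
    [[0,0,0],[0,0,0],30],
    [[0,0,0],[0,0,0],30],
  ],
)

```text
t: 39.75
eef_pos: [516.0, 42.7, 216.6]
orientation: [[0.999, 0.052, -0.001], [0.052, -0.999, -0.0], [-0.001, -0.0, -1.0]]
contact_force: [-0.3, -0.1, 0.7]
finger_gap: 0.352
gripper_force: 0.0
```

Run:
```python
from h import *
st(); clips("w16"); im=cv2.imread("pics/w16.png"); cv2.imwrite("pics/w16c.png",cv2.resize(im[0:220,160:480],None,fx=2.4,fy=2.4,interpolation=cv2.INTER_CUBIC)); go((cab(-261,0,150),L))
```

```text
t 39.8 cab [-189.    -0.5  216.6] F [-0.3 -0.1  0.7] gap 30.1 grip 0.0 q [-0.07 -0.01  1.83 -0.    1.32  1.45]
58 shaft x [-139.3  -12.6] forks x [-115.   -47.3]
0 shaft x [-115.5  -48.2] forks x [-115.2  -47.4]
-58 shaft x [-144.4  -17.8] forks x [-115.2  -47.5]
bar [-259.7    0.4   73.3]
rot [ -0.1   0.  -90.1] shift [-71.8  -0.4  66.7]
```

View pics/w16c.png

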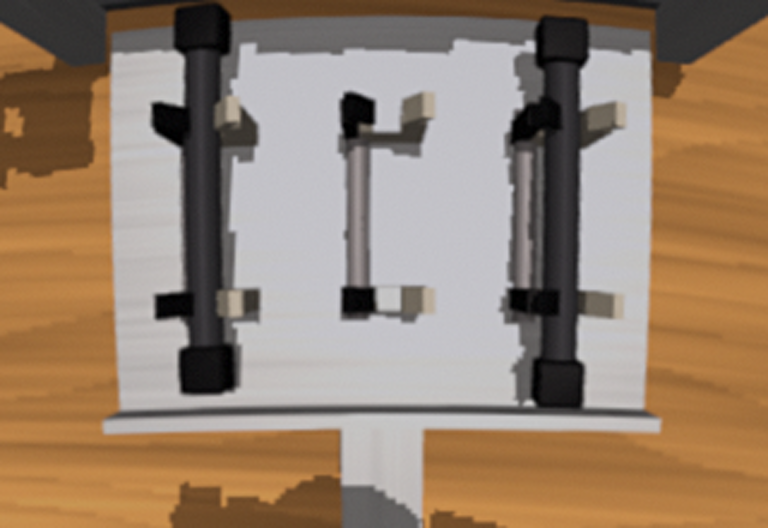

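Run:
```python
from h import *
im,d=ctrl.camera("wrist"); P=fcloud(d,ctrl.calibration("wrist"))
for s0 in(58,-58):
    W=(abs(P[...,1]-s0)<11)&(P[...,2]>45)&(P[...,2]<70)&(im.max(2)<95)
    for nm,a,b in(("near block",-150,-130),("tube",-100,-60),("far block",-28,-8)):
        q=P[W&(P[...,0]>a)&(P[...,0]<b)]; print(s0,nm,len(q),"x",np.percentile(q[:,0],[1,99]).round(1),"y",np.percentile(q[:,1],[2,98]).round(1),"ztop",np.percentile(q[:,2],[50,95]).round(1))
im,d=ctrl.camera("top"); print(shafts(im,d))
st()
```

```text
58 near block 88 x [-133.2 -130. ] y [49.7 65.4] ztop [60.5 62.2]
58 tube 778 x [-99.8 -60.5] y [52.1 63.4] ztop [58.2 59.9]
58 far block 452 x [-27.8 -10. ] y [49.8 65.8] ztop [59.4 62.1]
-58 near block 421 x [-145.3 -130.3] y [-63.9 -49.1] ztop [60.8 62.2]
-58 tube 744 x [-99.4 -60.4] y [-61.9 -51.4] ztop [58.2 59.9]
-58 far block 297 x [-27.7 -16.5] y [-64.4 -49.4] ztop [60.8 62.4]
[(618.8, -258.1, -0.084, 18.0, np.int32(40), np.float64(18.1))]
t 39.9 cab [-189.3   -0.3  216.8] F [-0.7 -0.4 -0.3] gap 30.1 grip 0.0 q [-0.07 -0.01  1.83 -0.    1.32  1.45]
```

Clip 2's shaft is moving by itself; this may be the announced knock. I wait briefly and look again.

Request:
carry_out(
  moves=[
    [[0,0,0],[0,0,0],30],
    [[0,0,0],[0,0,0],30],
    [[0,0,0],[0,0,0],30],
    [[0,0,0],[0,0,0],30],
    [[0,0,0],[0,0,0],30],
    [[0,0,0],[0,0,0],30],
    [[0,0,0],[0,0,0],30],
  ],
)

```text
t: 40.6
eef_pos: [515.4, 43.2, 217.4]
orientation: [[0.999, 0.053, 0.0], [0.053, -0.999, -0.0], [0.0, 0.0, -1.0]]
contact_force: [0.4, 1.2, 0.6]
finger_gap: 0.352
gripper_force: 0.0
```

```bash
cat >> h.py <<'E'
def zs():
    im,d=ctrl.camera("wrist"); P=fcloud(d,ctrl.calibration("wrist"))
    for s0 in(58,-58):
        W=(abs(P[...,1]-s0)<20)&(P[...,2]>15)&(P[...,2]<95)&(im.max(2)<85)&(P[...,0]>-200)&(P[...,0]<40)
        q=P[W]; print(s0,len(q),"x",np.percentile(q[:,0],[1,99]).round(1),"y",np.percentile(q[:,1],[2,98]).round(1),"z",np.percentile(q[:,2],[5,50,99]).round(1))
E
python3 - <<'E'
from h import *
st(); clips("w17"); zs(); im=cv2.imread("pics/w17.png"); cv2.imwrite("pics/w17c.png",cv2.resize(im[0:220,160:480],None,fx=2.4,fy=2.4,interpolation=cv2.INTER_CUBIC))
E
```

```text
t 40.6 cab [-189.5    0.   217.4] F [0.4 1.2 0.6] gap 30.0 grip 0.0 q [-0.07 -0.02  1.84 -0.    1.32  1.45]
58 shaft x [-131.7  -11.1] forks x [-115.3  -47.4]
0 shaft x [-115.   -48.1] forks x [-115.4  -47.3]
-58 shaft x [-144.6  -17.7] forks x [-115.3  -47.4]
bar [-259.6    0.9   73.2]
58 3207 x [-150.8  -10.9] y [44.1 68.6] z [34.3 58.6 75.2]
-58 3566 x [-150.7  -18.1] y [-65.2 -44.9] z [30.1 58.6 75.5]
```

View pics/w17c.png

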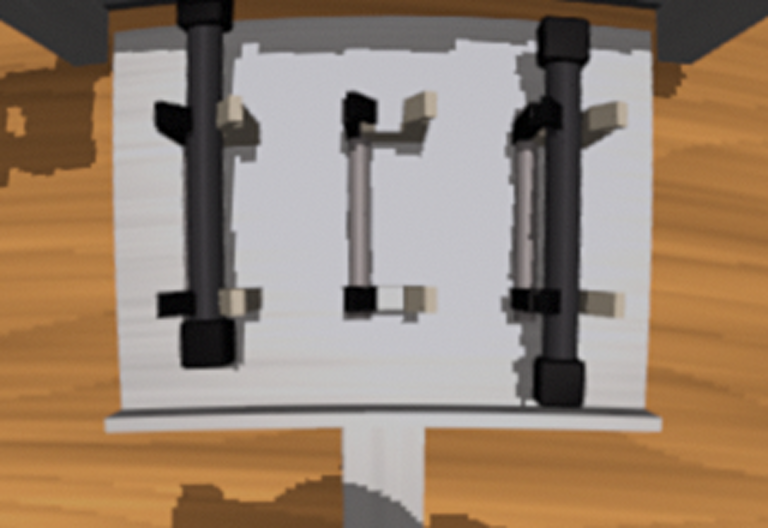

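Clip 2's shaft was knocked about 13 mm in +x and is still down in the clip; clip 0's is centred. I draw clip 2's shaft back.

Request:
carry_out(
  moves=[
    [[0,0,0],[30,-20,0],30],
    [[0,0,0],[70,-40,0],30],
    [[0,0,0],[108,-58,20],30],
    [[0,0,0],[115,-58,60],30],
    [[0,0,0],[115,-58,100],30],
    [[0,0,0],[115,-58,135],30],
    [[0,0,0],[115,-58,151],30],
    [[0,0,0],[115,-58,151],30],
    [[0,0,0],[115,-58,151],30],
    [[0,0,0],[115,-58,151],30],
  ],
)

```text
t: 41.7
eef_pos: [629.2, 107.2, 69.2]
orientation: [[0.999, 0.052, 0.005], [0.052, -0.999, 0.0], [0.005, 0.0, -1.0]]
contact_force: [0.4, 0.6, 0.5]
finger_gap: 0.351
gripper_force: 0.0
```

Request:
carry_out(
  moves=[
    [[0,0,0],[0,0,0],30],
    [[0,0,0],[0,0,0],30],
    [[0,0,0],[0,0,0],0],
    [[0,0,0],[0,0,0],0],
    [[0,0,0],[0,0,0],0],
    [[0,0,0],[0,0,0],0],
  ],
)

```text
t: 42.3
eef_pos: [627.6, 107.2, 67.0]
orientation: [[0.999, 0.053, 0.001], [0.053, -0.999, 0.0], [0.001, -0.0, -1.0]]
contact_force: [-1.1, 0.5, 4.4]
finger_gap: 0.12
gripper_force: 24.8
```

Run:
```python
from h import *
st()
```

```text
t 42.3 cab [-74.1  58.   67. ] F [-1.1  0.5  4.4] gap 10.3 grip 24.79088008403778 q [0.05 0.43 1.63 0.   1.09 1.56]
```

Request:
carry_out(
  moves=[
    [[0,0,0],[-2,0,-1],0],
    [[0,0,0],[-5,0,-1],0],
    [[0,0,0],[-8,0,-1],0],
    [[0,0,0],[-11,0,-1],0],
    [[0,0,0],[-13,0,-1],0],
    [[0,0,0],[-13,0,-1],0],
    [[0,0,0],[-13,0,-1],0],
    [[0,0,0],[-13,0,-1],0],
  ],
)

```text
t: 43.1
eef_pos: [613.7, 106.4, 67.1]
orientation: [[0.999, 0.053, -0.001], [0.053, -0.999, -0.0], [-0.001, 0.0, -1.0]]
contact_force: [-2.3, -1.1, 1.7]
finger_gap: 0.123
gripper_force: 24.6
```

Request:
carry_out(
  moves=[
    [[0,0,0],[0,0,0],30],
    [[0,0,0],[0,0,0],30],
    [[0,0,0],[0,0,0],30],
    [[0,0,0],[0,0,-20],30],
    [[0,0,0],[0,0,-60],30],
    [[0,0,0],[-15,15,-110],30],
    [[0,0,0],[-60,40,-150],30],
    [[0,0,0],[-100,58,-150],30],
    [[0,0,0],[-100,58,-150],30],
    [[0,0,0],[-100,58,-150],30],
  ],
)

```text
t: 44.1
eef_pos: [517.0, 42.7, 218.1]
orientation: [[0.999, 0.051, 0.002], [0.051, -0.999, -0.0], [0.002, 0.0, -1.0]]
contact_force: [0.0, -0.1, 0.0]
finger_gap: 0.353
gripper_force: 0.0
```

Request:
carry_out(
  moves=[
    [[0,0,0],[0,0,0],30],
    [[0,0,0],[0,0,0],30],
    [[0,0,0],[0,0,0],30],
  ],
)

```text
t: 44.4
eef_pos: [518.0, 43.7, 216.5]
orientation: [[0.999, 0.053, -0.001], [0.053, -0.999, 0.0], [-0.001, -0.0, -1.0]]
contact_force: [0.3, 0.1, -0.1]
finger_gap: 0.351
gripper_force: 0.0
```

Run:
```python
from h import *
st(); clips("w18"); go((cab(-260,0,150),L))
```

```text
t 44.4 cab [-187.     0.5  216.5] F [ 0.3  0.1 -0.1] gap 30.0 grip 0.0 q [-0.07 -0.01  1.83  0.    1.32  1.45]
58 shaft x [-145.4  -18.5] forks x [-115.2  -47.3]
0 shaft x [-115.1  -48.1] forks x [-115.4  -47.6]
-58 shaft x [-144.8  -17.9] forks x [-115.3  -47.6]
bar [-259.6    1.1   73.3]
rot [ -0.1   0.  -90. ] shift [-72.8   0.4  66.6]
```

Request:
carry_out(
  moves=[
    [[0,0,-8.5],[-10,0,0],40],
    [[0,0,-17],[-25,0,0],40],
    [[0,0,-25],[-40,0,0],40],
    [[0,0,-34],[-55,0,0],40],
    [[0,0,-42],[-65,0,0],40],
    [[0,0,-50],[-73,0,0],40],
    [[0,0,-59],[-73,0,0],40],
    [[0,0,-67],[-73,0,0],40],
    [[0,0,-76],[-73,0,0],40],
    [[0,0,-84],[-73,0,20],40],
  ],
)

```text
t: 45.45
eef_pos: [446.9, 39.6, 199.5]
orientation: [[0.045, 0.999, 0.005], [0.999, -0.045, -0.0], [-0.0, 0.005, -1.0]]
contact_force: [1.2, -0.1, -0.0]
finger_gap: 0.463
gripper_force: 0.0
```

Request:
carry_out(
  moves=[
    [[0,0,-6],[0,0,30],40],
    [[0,0,-6],[0,0,60],40],
    [[0,0,-6],[0,0,80],40],
    [[0,0,-6],[0,0,80],40],
    [[0,0,-6],[0,0,80],40],
  ],
)

```text
t: 45.95
eef_pos: [444.7, 39.6, 117.4]
orientation: [[-0.053, 0.999, -0.001], [0.999, 0.053, 0.0], [0.0, -0.001, -1.0]]
contact_force: [0.8, -0.0, 0.3]
finger_gap: 0.467
gripper_force: 0.0
```

Run:
```python
from h import *
st(); go((cab(-260,0,73),L))
```

```text
t 46.0 cab [-2.604e+02  2.000e-01  1.174e+02] F [ 0.8 -0.   0.3] gap 39.9 grip 0.0 q [-0.09 -0.08  2.09  0.    1.12 -0.14]
rot [-0.1 -0.  -0. ] shift [-0.2  0.4 44.4]
```

Request:
carry_out(
  moves=[
    [[0,0,0],[0,0,25],40],
    [[0,0,0],[0,0,42],40],
    [[0,0,0],[0,0,42],40],
    [[0,0,0],[0,0,42],40],
    [[0,0,0],[0,0,42],0],
    [[0,0,0],[0,0,42],0],
    [[0,0,0],[0,0,42],0],
    [[0,0,0],[0,0,42],0],
    [[0,0,0],[0,0,42],0],
  ],
  newtons=50,
)

```text
t: 46.85
eef_pos: [445.5, 39.3, 76.7]
orientation: [[-0.053, 0.999, 0.002], [0.999, 0.053, -0.0], [-0.0, 0.002, -1.0]]
contact_force: [-2.1, 0.3, 5.4]
finger_gap: 0.1
gripper_force: 49.7
```

Request:
carry_out(
  moves=[
    [[0,0,0],[0,2,0],0],
    [[0,0,0],[0,6,0],0],
    [[0,0,0],[0,12,0],0],
    [[0,0,0],[0,20,0],0],
    [[0,0,0],[0,29,0],0],
    [[0,0,0],[0,38,0],0],
    [[0,0,0],[0,47,0],0],
    [[0,0,0],[0,56,0],0],
    [[0,0,0],[0,65,0],0],
    [[0,0,0],[0,74,0],0],
  ],
)

```text
t: 47.85
eef_pos: [519.2, 43.4, 76.8]
orientation: [[-0.053, 0.999, 0.001], [0.999, 0.053, -0.0], [-0.0, 0.001, -1.0]]
contact_force: [-3.5, -0.8, 7.2]
finger_gap: 0.097
gripper_force: 49.9
```

Request:
carry_out(
  moves=[
    [[0,0,0],[0,9,0],0],
    [[0,0,0],[0,18,0],0],
    [[0,0,0],[0,27,0],0],
    [[0,0,0],[0,36,0],0],
    [[0,0,0],[0,45,0],0],
    [[0,0,0],[0,54,0],0],
    [[0,0,0],[0,62,0],0],
    [[0,0,0],[0,69,0],0],
    [[0,0,0],[0,75,0],0],
    [[0,0,0],[0,80,0],0],
  ],
)

```text
t: 48.85
eef_pos: [599.0, 47.7, 76.8]
orientation: [[-0.053, 0.999, 0.001], [0.999, 0.053, 0.0], [0.0, 0.001, -1.0]]
contact_force: [-3.4, 0.0, 6.1]
finger_gap: 0.097
gripper_force: 49.8
```

Run:
```python
from h import *
st()
```

```text
t 48.9 cab [-1.058e+02  1.000e-01  7.680e+01] F [-3.4  0.   6.1] gap 8.3 grip 49.75053012371063 q [-0.05  0.34  1.72  0.    1.08 -0.1 ]
```

Request:
carry_out(
  moves=[
    [[0,0,0],[0,4,0],0],
    [[0,0,0],[0,7.5,0],0],
    [[0,0,0],[0,10.5,0],0],
    [[0,0,0],[0,13,0],0],
    [[0,0,0],[0,15,0],0],
    [[0,0,0],[0,17,0],0],
    [[0,0,0],[0,19,0],0],
    [[0,0,0],[0,19,0],0],
    [[0,0,0],[0,19,0],0],
  ],
)

```text
t: 49.75
eef_pos: [614.2, 48.6, 76.7]
orientation: [[-0.053, 0.999, -0.008], [0.999, 0.053, -0.0], [0.0, -0.008, -1.0]]
contact_force: [-17.0, 0.5, 17.5]
finger_gap: 0.098
gripper_force: 51.2
```

Run:
```python
from h import *
st()
```

```text
t 49.8 cab [-90.6   0.2  76.7] F [-17.    0.5  17.5] gap 8.4 grip 51.15807831287384 q [-0.05  0.38  1.67 -0.    1.1  -0.1 ]
```

Request:
carry_out(
  moves=[
    [[0,0,0],[0,-1.5,-2],0],
    [[0,0,0],[0,-1.5,-2],40],
    [[0,0,0],[0,-1.5,-2],40],
    [[0,0,0],[0,-1.5,-2],40],
    [[0,0,0],[0,-3,-2],40],
    [[0,0,0],[0,-3,-30],40],
    [[0,0,0],[0,-3,-75],40],
    [[0,0,0],[0,-3,-120],40],
    [[0,0,0],[0,-3,-165],40],
    [[0,0,0],[0,-3,-195],40],
  ],
)

```text
t: 50.75
eef_pos: [615.4, 48.3, 274.8]
orientation: [[-0.053, 0.999, 0.005], [0.999, 0.053, -0.0], [-0.001, 0.005, -1.0]]
contact_force: [-0.4, 0.6, 0.3]
finger_gap: 0.471
gripper_force: 0.0
```

Request:
carry_out(
  moves=[
    [[0,0,0],[0,10,0],40],
    [[0,0,0],[0,45,0],40],
    [[0,0,0],[0,80,0],40],
    [[0,0,0],[0,93,0],40],
    [[0,0,0],[0,93,0],40],
    [[0,0,0],[0,93,0],40],
  ],
)

```text
t: 51.35
eef_pos: [706.7, 53.3, 268.9]
orientation: [[-0.053, 0.999, -0.002], [0.999, 0.053, 0.0], [0.0, -0.002, -1.0]]
contact_force: [0.1, -0.2, -0.6]
finger_gap: 0.473
gripper_force: 0.0
```

Run:
```python
from h import *
st(); go((cab(2.2,0,212),L))
im,d=ctrl.camera("top")
for r in ctrl.tip_of("top","tray_grip"): print(round(r["p"],2),incab(towrld("top",r["location"])).round(1))
```

```text
t 51.4 cab [  2.   -0.  268.9] F [ 0.1 -0.2 -0.6] gap 40.4 grip 0.0 q [-0.04  0.41  1.25 -0.    1.49 -0.09]
rot [-0.1 -0.  -0. ] shift [ 0.   0.3 56.9]
0.68 [-91.8   2.9  72.2]
0.31 [-2.001e+02 -3.084e+02  1.000e-01]
```

Request:
carry_out(
  moves=[
    [[0,0,0],[0,0,30],40],
    [[0,0,0],[0,0,56],40],
    [[0,0,0],[0,0,56],40],
    [[0,0,0],[0,0,56],40],
    [[0,0,0],[0,0,56],0],
    [[0,0,0],[0,0,56],0],
    [[0,0,0],[0,0,56],0],
    [[0,0,0],[0,0,56],0],
    [[0,0,0],[0,0,56],0],
  ],
  newtons=60,
)

```text
t: 52.35
eef_pos: [706.9, 53.2, 216.2]
orientation: [[-0.053, 0.999, 0.0], [0.999, 0.053, -0.0], [-0.0, 0.0, -1.0]]
contact_force: [-4.8, -1.0, 3.9]
finger_gap: 0.095
gripper_force: 60.6
```

Request:
carry_out(
  moves=[
    [[0,0,0],[0,0,10],0],
    [[0,0,0],[0,0,20],0],
    [[0,0,0],[0,0,30],0],
    [[0,0,0],[0,0,40],0],
    [[0,0,0],[0,0,48],0],
    [[0,0,0],[0,0,55],0],
    [[0,0,0],[0,0,60],0],
    [[0,0,0],[0,0,63],0],
    [[0,0,0],[0,0,65],0],
    [[0,0,0],[0,0,65],0],
  ],
)

```text
t: 53.35
eef_pos: [707.1, 53.2, 154.9]
orientation: [[-0.053, 0.999, 0.001], [0.999, 0.053, -0.001], [-0.001, 0.001, -1.0]]
contact_force: [-14.7, -1.4, 21.0]
finger_gap: 0.094
gripper_force: 62.8
```

Run:
```python
from h import *
st()
```

```text
t 53.4 cab [ 2.400e+00 -1.000e-01  1.549e+02] F [-14.7  -1.4  21. ] gap 8.0 grip 62.80336081981659 q [-0.04  0.49  1.36 -0.    1.29 -0.09]
```

Request:
carry_out(
  moves=[
    [[0,0,0],[0,0,3],0],
    [[0,0,0],[0,0,3],0],
    [[0,0,0],[0,0,3],0],
  ],
)

```text
t: 53.65
eef_pos: [707.2, 53.2, 154.7]
orientation: [[-0.053, 0.999, 0.002], [0.999, 0.053, -0.001], [-0.001, 0.002, -1.0]]
contact_force: [-22.1, -0.6, 33.5]
finger_gap: 0.1
gripper_force: 64.3
```

Run:
```python
from h import *
st(); im,d=ctrl.camera("scene")
for r in ctrl.tip_of("scene","sash_grip"): print(r["p"],incab(towrld("scene",r["location"])).round(1))
im,d=ctrl.camera("wrist")
for r in ctrl.tip_of("wrist","sash_grip"): print(r["p"],incab(towrld("wrist",r["location"])).round(1))
```

```text
t 53.6 cab [ 2.500e+00 -1.000e-01  1.547e+02] F [-22.1  -0.6  33.5] gap 8.5 grip 64.32242095470428 q [-0.04  0.49  1.36 -0.    1.29 -0.09]
0.7 [ 1.000e-01 -3.000e-01  1.519e+02]
```

Sash is down at its stop. Release, close the fingers and go to the inner side of the lever knob.

Request:
carry_out(
  moves=[
    [[0,0,0],[0,0,-4],0],
    [[0,0,0],[0,0,-4],40],
    [[0,0,0],[0,0,-4],40],
    [[0,0,0],[0,0,-4],40],
    [[0,0,0],[0,0,-30],40],
    [[0,0,0],[0,0,-70],40],
    [[0,0,0],[0,0,-100],0],
    [[0,0,0],[40,-20,-100],0],
    [[0,0,0],[80,-36,-100],0],
    [[0,0,0],[93,-36,-100],0],
  ],
)

```text
t: 54.85
eef_pos: [664.7, 147.8, 246.5]
orientation: [[-0.055, 0.998, -0.001], [0.998, 0.055, 0.001], [0.001, -0.0, -1.0]]
contact_force: [0.1, -0.0, -0.1]
finger_gap: -0.0
gripper_force: 0.0
```

Request:
carry_out(
  moves=[
    [[0,0,0],[0,0,0],0],
    [[0,0,0],[0,0,0],0],
    [[0,0,0],[0,0,0],0],
  ],
)

```text
t: 55.15
eef_pos: [666.9, 142.8, 245.8]
orientation: [[-0.051, 0.999, -0.0], [0.999, 0.051, -0.001], [-0.001, -0.0, -1.0]]
contact_force: [0.5, -0.7, 1.0]
finger_gap: -0.0
gripper_force: 0.0
```

Run:
```python
from h import *
st(); go((cab(-34,93,189),L),(cab(-34,170,189),L))
im,d=ctrl.camera("scene")
for l in("sash_grip","lever_knob"):
    for r in ctrl.tip_of("scene",l)[:2]: print(l,r["p"],incab(towrld("scene",r["location"])).round(1))
```

```text
t 55.1 cab [-33.   91.5 245.8] F [ 0.5 -0.7  1. ] gap -0.0 grip 0.0 q [ 0.1   0.36  1.36 -0.    1.43  0.04]
rot [-0.   0.  -0.1] shift [ 1.6 -1.  56.8]
rot [-0.   0.  -0.1] shift [78.6 -1.1 56.8]
sash_grip 0.95 [  2.8  -1.4 150.2]
lever_knob 0.43 [-32.  124.6 188.1]
```

Request:
carry_out(
  moves=[
    [[0,0,0],[0,-1,30],0],
    [[0,0,0],[0,-1,57],0],
    [[0,0,0],[0,-1,57],0],
    [[0,0,0],[15,-1,57],0],
    [[0,0,0],[28,-1,57],0],
    [[0,0,0],[41,-1,57],0],
    [[0,0,0],[54,-1,57],0],
    [[0,0,0],[66,-1,57],0],
    [[0,0,0],[76,-1,57],0],
    [[0,0,0],[79,-1,57],0],
  ],
)

```text
t: 56.3
eef_pos: [661.0, 220.1, 189.0]
orientation: [[-0.053, 0.999, -0.001], [0.999, 0.053, -0.008], [-0.008, -0.002, -1.0]]
contact_force: [0.4, -22.0, 3.2]
finger_gap: -0.001
gripper_force: 9.6
```

Request:
carry_out(
  moves=[
    [[0,0,0],[1,0,0],0],
    [[0,0,0],[1,0,0],0],
    [[0,0,0],[1,0,0],0],
  ],
)

```text
t: 56.6
eef_pos: [661.0, 219.9, 189.0]
orientation: [[-0.051, 0.999, -0.002], [0.999, 0.051, -0.008], [-0.007, -0.002, -1.0]]
contact_force: [-1.8, -17.1, 2.3]
finger_gap: 0.002
gripper_force: 7.6
```

Run:
```python
from h import *
st()
im,d=ctrl.camera("scene")
for r in ctrl.tip_of("scene","lever_knob")[:2]: print(r["p"],incab(towrld("scene",r["location"])).round(1))
```

```text
t 56.6 cab [-34.8 168.8 189. ] F [ -1.8 -17.1   2.3] gap 0.1 grip 7.589300054241903 q [ 0.21  0.43  1.37 -0.01  1.34  0.16]
0.55 [-28.8 188.9 179.1]
```

Lever is at its locked stop. Back off, retreat clear, and take a final look.

Request:
carry_out(
  moves=[
    [[0,0,0],[-12,0,0],0],
    [[0,0,0],[-15,0,-20],0],
    [[0,0,0],[-15,0,-65],0],
    [[0,0,0],[-15,-30,-100],0],
    [[0,0,0],[-15,-75,-110],0],
    [[0,0,0],[-15,-120,-110],0],
    [[0,0,0],[-15,-165,-110],0],
    [[0,0,0],[-15,-200,-110],0],
    [[0,0,0],[-15,-200,-110],0],
    [[0,0,0],[-15,-200,-110],0],
  ],
)

```text
t: 57.7
eef_pos: [461.7, 199.6, 299.7]
orientation: [[-0.054, 0.999, 0.001], [0.999, 0.054, 0.001], [0.001, 0.001, -1.0]]
contact_force: [-0.1, 0.2, 0.2]
finger_gap: 0.0
gripper_force: 0.0
```

Run:
```python
from h import *
st()
out=[]
for cam in("scene","top"):
    im,d=ctrl.camera(cam); out.append(im[150:290,330:530] if cam=="scene" else im[80:280,130:440])
    for l in("sash_grip","lever_knob","tray_grip"):
        for r in ctrl.tip_of(cam,l)[:1]: print(cam,l,round(r["p"],2),incab(towrld(cam,r["location"])).round(1))
print(shafts(im,d))
a=cv2.resize(out[0],(400,280),interpolation=cv2.INTER_CUBIC); b=cv2.resize(out[1],(400,258),interpolation=cv2.INTER_CUBIC)
cv2.imwrite("pics/final.png",np.vstack([a,b]))
```

```text
t 57.7 cab [-234.9  159.1  299.7] F [-0.1  0.2  0.2] gap 0.0 grip 0.0 q [ 0.25 -0.11  1.77  0.    1.48  0.2 ]
scene sash_grip 0.81 [  3.4  -1.8 149.1]
scene lever_knob 0.63 [-30.6 188.2 178.2]
scene tray_grip 0.52 [-93.9  -1.4  64.6]
top sash_grip 0.96 [  6.2  -1.9 152. ]
top lever_knob 0.8 [-25.3 193.5 182.4]
top tray_grip 0.98 [-93.6   0.7  70.1]
[(618.2, -257.5, -0.098, 18.0, np.int32(42), np.float64(18.6))]
```

View pics/final.png

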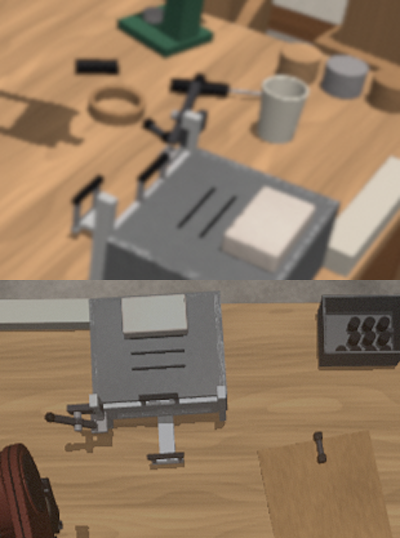

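Run:
```python
from h import *
im,d=ctrl.camera("top")
for D in(np.load("top0.npy"),d):
    P=(cloud("top",D)-O)@A
    m=(abs(P[...,2]-73)<8)&(P[...,0]>-120)&(P[...,0]<-65)&(abs(P[...,1])<45); print(m.sum(),P[m].mean(0).round(1))
a,b=cv2.imread("pics/top0.png"),im
c=lambda i:i[195:232,235:290]
print("shift px",cv2.phaseCorrelate(np.float32(cv2.cvtColor(c(a),6)),np.float32(cv2.cvtColor(c(b),6))))
```

```text
134 [-89.6  -1.   75.1]
129 [-89.4  -0.6  74.9]
shift px ((0.03178259121813909, 0.031223404797749765), 0.9963227959473928)
```

The tray bar is exactly where it was at the start, so the tray is home. Handing in.

```bash
python3 -c "
from cell import ctrl; print(ctrl.finish_job())"
```

```text
the job is handed in; nothing more can be done
None
```

Handed in, no verdict was returned: both long shafts are down in clips 0 and 2, re-centred to about 1 mm after one was knocked and the tray slid in 10 mm during clipping; the tray is home, the sash down and the lever locked, but I read the jaws as shut only from shaft height and pictures.

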